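# Weigh off a pair of bottles on a two-pan balance before the centrifuge run

## Robot

A 7-joint arm with a two-finger parallel gripper is mounted at the origin on a cart in front of the work surface, level with it; the furniture and walls round the work are solid. World frame = base frame: x ahead of the robot, y to its left, z up, the work surface at z = 0. Lengths are in m, angles in rad, forces in N, time in s.
With the tool pointing down it reaches from about 0.4 to 0.85 m from the base axis. Payload 4.5 kg.
Tool frame: the origin (TCP) lies at the very end of the fingers, on their centre line; the grasp point (between the pads) lies 19 mm behind it; z points along the fingers, y is the line along which they close (so a half turn about z gives the same grasp; the last joint's range is limited). The gripper opens to 85 mm and grips with 20 to 120 N. Pads are 22 mm wide; open, the fingers measure 114 mm over their backs; the gripper's body (76 mm by 85 mm) begins 54 mm behind the grasp point. The pads swing forward as they close: fully open they stand 13 mm farther back than shut.
Start: joints at [1.37, 0.689, -0.195, 1.565, 0.157, 0.902, -0.215], TCP at [0.145, -0.608, 0.231] pointing down, gripper open.
Joint ranges: [-3.01, 3.01], [-0.46, 2.08], [-1.47, 1.51], [0.13, 2.56], [-1, 4.14], [0.04, 2.09], [-2.66, 2.66]. Speed limits (rad/s): [2.57, 2.57, 3.14, 3.14, 3.14, 3.14, 3.14].

## Interface

Orientations are given as [roll, pitch, yaw] about the fixed x, y, z axes, in that order (R = Rz(yaw) Ry(pitch) Rx(roll)).
In Python, from rig import bot, imaging gives the robot as it stands.
- The arm moves only by the shell command python3 -m handwheel 'ROWS' [FORCE]. ROWS is a JSON object of lists of equal length, an entry for each row: "rotation": the turn, a rotation vector about the tool's x, y, z in rad, a list of three; "linear": the shift along the tool's x, y, z in mm, a list of three; "gripper": the opening, from 0 (shut) to 1 (fully open). In form: {"rotation": [[ax, ay, az], ...], "linear": [[tx, ty, tz], ...], "gripper": [gripper, ...]}. A call has 1 to 10 rows; each row is the pose to reach, as a shift and turn from the pose commanded when the call began, along the tool's axes at that moment; what a row does not reach only later rows make up. A row lasts 1/12 s, in which the tool goes at most 41.7 mm and 7.16 degrees, less where a joint would pass 70% of its speed; a pose out of reach is approached as far as the arm can. A call with a gripper value outside its range is refused whole. The fingers move at their own pace and stop on an object; FORCE is the grip in N (left out, the last holds). Time passes only in rows, so rows that repeat a pose let the fingers close. It gives the time, the measured TCP pose, the force, the opening and the grip force at its end, in the units of the state.
- bot.get_obs(): the state, without advancing time (a new reading comes with each control period).
- imaging.grab_frame(name): name is "side" or "top" or "wrist"; returns the picture (400x640x3 uint8, blue, green, red); there is no depth.
- imaging.get_calibration(name): a dict with "fov_y" (degrees; the focal length in pixels is half the picture's height over the tangent of half this angle, whatever the lens; pixels are square), "cx", "cy" (the principal point, pixels), "R" (3x3) and "t" (3): a world point X has camera coordinates R X + t; the wrist camera has in their place "mount" (4x4, takes a point from camera to tool coordinates, whose origin is the TCP and whose axes are the flange's). Camera axes: x right, y down, z forward; pixel columns grow to the right and rows downward; lengths in m; the calibration is good to about 2 mm. A picture is of the moment at which its call begins: read the wrist's pose just before it. get_calibration takes no time and is no camera call.
- bot.hand_in(): hands the job in; it is judged then, once.
The state is a dict: "t": time; "q": joint angles; "joint_velocities": joint speeds; "joint_efforts": joint torques, N m; "tool_pos": TCP position; "tool_rot": TCP orientation; "ft_force": force on the tool from outside, world axes, zero at the start; "ft_torque": the same for the moment, N m; "width": finger opening in m; "finger_force": force on a finger pad.
Only numpy, scipy, OpenCV 4.12 (cv2) and the standard library are available. Lean on these libraries where they do the work, as an engineer would, in place of code of your own. Each camera call takes 0.05 s, during which the arm holds its last target. There are 200 camera calls.

## Task

Balance the pair of same-sized capped bottles that stand in front against each other on the two-pan balance. First push the sliding weight on the front rail back to the zero mark at mid-rail so that the empty balance stands level; then gently set one bottle upright in the middle of each pan, either way round, and finally push the sliding weight along until the beam with both bottles stands level again. Do not disturb the flask, the beaker and the smaller bottle that stand around.

Things in the scene. Friction and masses are not known exactly. Their poses are not given: they have to be found in the camera images.
- balance: two-pan balance, white base 172 x 262 x 33 mm, fixed. Origin: centre of underside, x to its back, y to its left, z up. Pans at x +30, y +100 (left) and -100 mm (right), tops 100 mm high when level; between them (x 10 to 40 mm, 50 mm wide) pointer and index plate, 172 mm high. Rail of the sliding weight: along y at x -58, 70 mm high, white scale before it; longest mark (y 0) is zero
- beam (a joint): tilt of the beam in rad, 0 = level; positive = left pan high, right pan low. Stops at +-0.09. The empty beam is level with the sliding weight at zero. About 0.0035 rad per mm that the sliding weight moves; moving it left sinks the left side
- rider (a joint): position in m of the sliding weight along the rail, 0 = at the zero mark at mid-rail, positive = to the balance's left (+y of the balance); range +-0.07. Stays where it is left (about 1 N to move)
- rider_knob (a point): centre of the flat top of the sliding weight's knob (steel block 20 x 24 mm with an upright round black knob 18 mm in diameter and 28 mm high on it; knob top 45 mm above the rail, about 115 mm above the table). The knob has free space on both sides along the rail
- left_pan_top (a point): centre of the top face of the left pan, a flat steel disc 80 mm in diameter, 4 mm thick, on a thin stem; it goes up and down by 9 mm with the beam and stays horizontal
- right_pan_top (a point): the same for the right pan
- pointer_tip (a point): tip of the upright pointer on the beam, 95 mm above the beam's pivot; stands at the middle mark of the index plate when level
- bottle_1: one of the pair of identical capped glass bottles (body 52 mm in diameter, 108 mm high, cap 43 mm in diameter from 86 to 108 mm above the underside). Origin at the centre of its underside, z up. Filled about 150 to 270 g; the two differ in weight by 25 to 80 g, which cannot be seen
- bottle_2: one of the pair of identical capped glass bottles (body 52 mm in diameter, 108 mm high, cap 43 mm in diameter from 86 to 108 mm above the underside). Origin at the centre of its underside, z up. Filled about 150 to 270 g; the two differ in weight by 25 to 80 g, which cannot be seen
- flask: small conical glass flask, 54 mm across, 88 mm high (a bystander). Origin at the centre of its underside
- beaker: small glass beaker, 44 mm across, 63 mm high (a bystander). Origin at the centre of its underside
- dropper_bottle: the smaller glass bottle with a tall cap, 48 mm across, 98 mm high, not one of the pair (a bystander). Origin at the centre of its underside

How it is judged:
By the outcome, as a careful person would: the job done as asked, in the order asked, and still so for the second after the job is handed in, with the robot touching nothing.
It also fails if it takes over 72 s, if anything falls off the work surface, if the arm or the gripper's body presses on something with over 40 N, if the wrist force passes 120 N, or if a joint passes its speed limit or range.

## Working session

There is one attempt and no reset: what is moved stays moved. The work goes in short steps, Python scripts to look and compute and a shell command to move; the robot and the scene stay as the last step left them, time stands still between calls to the robot, and variables do not carry over. Pictures are saved under pics/ and viewed, at most 10 in all, crops included, and the job is handed in when it is done.

```bash
mkdir -p pics; ls; python3 - <<'E'
from rig import bot, imaging
import cv2,numpy as np
o=bot.get_obs()
for k in ("t","tool_pos","tool_rot","ft_force","width"): print(k,o[k])
for n in ("side","top","wrist"):
    im=imaging.grab_frame(n); cv2.imwrite(f"pics/{n}0.png",im)
    print(n,imaging.get_calibration(n))
E
```

```text
pics
t 0.0
tool_pos [ 0.14519128 -0.60721059  0.23047275]
tool_rot [-3.13971232e+00  1.20363623e-04  2.34853687e-01]
ft_force [-0.14694784 -0.09089409 -0.44456107]
width 0.08520152654919537
side {'fov_y': 50.5212702958067, 'cx': 324.3511688781947, 'cy': 192.14676581722756, 'R': array([[-0.33880659, -0.94082914,  0.00711523],
       [-0.80154031,  0.28466991, -0.52582903],
       [ 0.49268979, -0.18385749, -0.85056052]]), 't': array([0.26400358, 0.47913799, 0.90995288])}
top {'fov_y': 44.15105213211646, 'cx': 323.01714618679546, 'cy': 190.44388895454986, 'R': array([[ 0.00444129, -0.99958185,  0.0285727 ],
       [-0.99411721, -0.00750556, -0.10804924],
       [ 0.10821851, -0.02792474, -0.99373486]]), 't': array([0.06913827, 0.5821082 , 1.0662545 ])}
wrist {'fov_y': 64.41038235639465, 'cx': 322.97882517399313, 'cy': 195.6975179228177, 'mount': array([[-6.24828767e-04, -9.55586547e-01, -2.94709960e-01,
         7.59559179e-02],
       [ 9.99999351e-01, -8.77979888e-04,  7.26671770e-04,
        -4.70948358e-04],
       [-9.53147186e-04, -2.94709315e-01,  9.55586475e-01,
        -1.43192923e-01],
       [ 0.00000000e+00,  0.00000000e+00,  0.00000000e+00,
         1.00000000e+00]])}
```

View pics/top0.png

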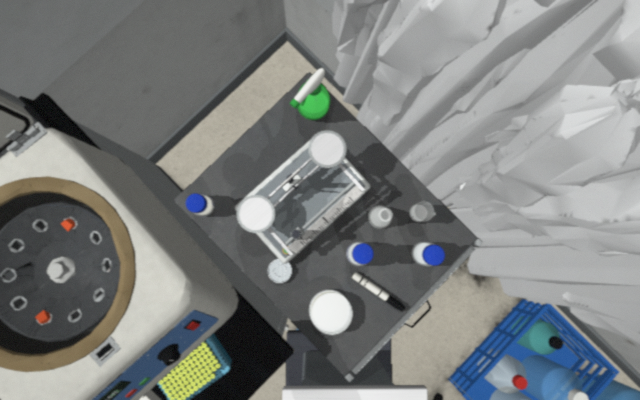

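View pics/side0.png

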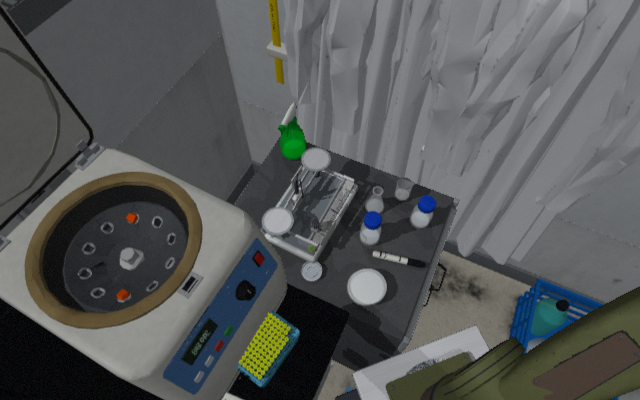

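The top view shows the balance near (305,200), turned about 45°, with pans at (327,149) and (256,213). The pair's blue caps are at (361,253) and (432,255), and a third blue cap is at (196,203). The side view agrees. I'll zoom in next.

```bash
python3 - <<'E'
import cv2,numpy as np
a=cv2.imread("pics/top0.png")[110:330,170:470]
b=cv2.imread("pics/side0.png")[130:330,230:470]
a=cv2.resize(a,None,fx=2.6,fy=2.6,interpolation=cv2.INTER_CUBIC)
b=cv2.resize(b,None,fx=3,fy=3,interpolation=cv2.INTER_CUBIC)
cv2.imwrite("pics/topz.png",a);cv2.imwrite("pics/sidez.png",b)
E
```

```text
(no output)
```

View pics/topz.png

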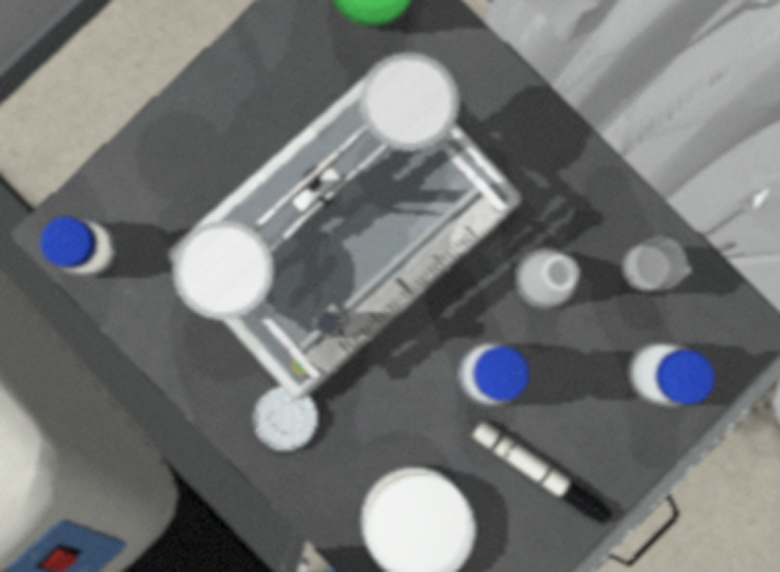

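View pics/sidez.png

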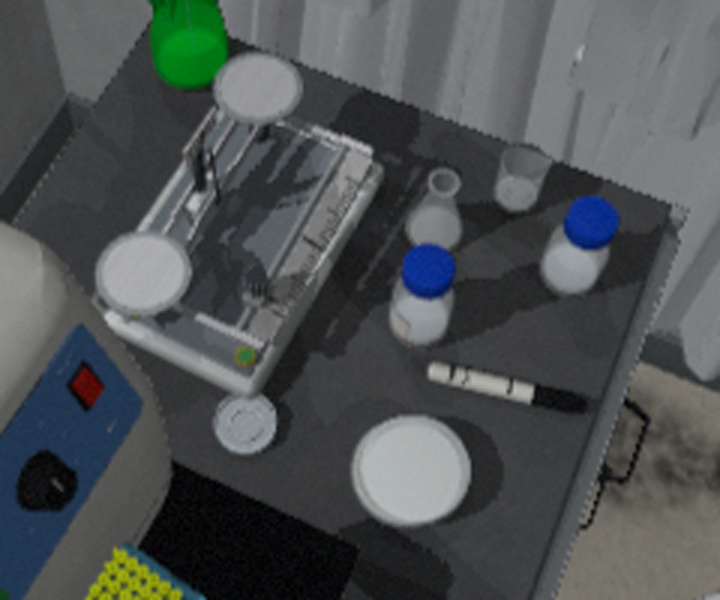

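Zoomed: the flask (top px ≈(381,215)) and beaker (≈(421,212)) are behind the pair. The sliding weight is left of zero at top px ≈(298,232), and the dropper bottle is at the far left. Next I'll localise everything.

```bash
cat >h.py <<'E'
from rig import bot, imaging
import cv2,numpy as np
from scipy.spatial.transform import Rotation as Rn
def K(n):
    c=imaging.get_calibration(n); return 200/np.tan(np.radians(c["fov_y"]/2)),c
def ray(n,p,pose=None):
    f,c=K(n); d=np.array([(p[0]-c["cx"])/f,(p[1]-c["cy"])/f,1.])
    if n=="wrist":
        T=np.eye(4);T[:3,:3]=Rn.from_euler('xyz',pose[1]).as_matrix();T[:3,3]=pose[0]
        M=T@c["mount"];return M[:3,3],M[:3,:3]@d
    return -c["R"].T@c["t"],c["R"].T@d
def onz(n,p,z,pose=None):
    o,d=ray(n,p,pose);return o+d*(z-o[2])/d[2]
def tri(*rs):
    A=0;b=0
    for o,d in rs:
        d=d/np.linalg.norm(d);P=np.eye(3)-np.outer(d,d);A=A+P;b=b+P@o
    return np.linalg.solve(A,b)
def proj(n,X,pose=None):
    f,c=K(n)
    if n=="wrist":
        T=np.eye(4);T[:3,:3]=Rn.from_euler('xyz',pose[1]).as_matrix();T[:3,3]=pose[0]
        Y=(np.linalg.inv(T@c["mount"])@np.append(X,1))[:3]
    else: Y=c["R"]@X+c["t"]
    return Y[:2]/Y[2]*f+[c["cx"],c["cy"]]
def blue(im):
    h=cv2.cvtColor(im,cv2.COLOR_BGR2HSV);m=cv2.inRange(h,(112,150,60),(128,255,255))
    return blobs(m)
def blobs(m,lo=60):
    n,l,s,c=cv2.connectedComponentsWithStats(m)
    return [(c[i].round(1),s[i].tolist()) for i in range(1,n) if s[i][4]>lo]
E
python3 - <<'E'
from h import *
T=cv2.imread("pics/top0.png");S=cv2.imread("pics/side0.png")
for c,s in blue(T): print("T",c,s,onz("top",c,.105).round(4))
for c,s in blue(S): print("S",c,s,onz("side",c,.1).round(4))
for n,im in (("top",T),("side",S)):
    h=cv2.cvtColor(im,cv2.COLOR_BGR2HSV)
    m=cv2.inRange(h,(0,0,195 if n=="top" else 140),(180,40,255)); m[:, :230]=0;m[:,400:]=0;m[:130]=0
    m=cv2.morphologyEx(m,cv2.MORPH_OPEN,np.ones((9,9)))
    for c,s in blobs(m,300):
        print(n,"white",c,s,onz(n,c,.1).round(4))
# rider knob darkest
for n,im,b in (("top",T,(285,222,312,245)),("side",S,(300,212,330,240))):
    g=cv2.cvtColor(im,cv2.COLOR_BGR2GRAY)[b[1]:b[3],b[0]:b[2]]; print(n); print(g[::1,::1])
E
```

```text
T [195.4 202.7] [186, 194, 20, 18, 287] [0.5463 0.3365 0.105 ]
T [362.9 253.3] [353, 244, 20, 20, 314] [ 0.4447 -0.0076  0.105 ]
T [433.7 254.6] [423, 245, 22, 20, 343] [ 0.4426 -0.1536  0.105 ]
S [426.6 203.6] [418, 195, 18, 18, 208] [ 0.442  -0.1523  0.1   ]
S [372.2 219.8] [364, 212, 18, 17, 206] [ 0.4455 -0.0045  0.1   ]
top white [326.7 148.7] [311, 134, 32, 31, 819] [0.6625 0.0672 0.1   ]
top white [255.4 213.4] [239, 197, 34, 34, 942] [0.5254 0.214  0.1   ]
top white [330.1 311.6] [310, 291, 41, 42, 1380] [0.327  0.0591 0.1   ]
top white [340.9 394.5] [282, 389, 118, 11, 1188] [0.165  0.0371 0.1   ]
side white [315.5 158.8] [305, 150, 22, 19, 372] [0.6678 0.0662 0.1   ]
side white [277.  220.4] [264, 209, 27, 24, 549] [0.5225 0.217  0.1   ]
side white [366.4 286.3] [348, 269, 38, 35, 1071] [0.2938 0.0748 0.1   ]
side white [376.8 379. ] [355, 358, 45, 42, 1272] [0.1084 0.13   0.1   ]
top
[[ 73  75  76  75  79  78  82  77  80  88  90  89  88  92  89  89  90  90
   89  94 119 140 160 172 168 153 129]
 [ 72  75  76  83  85  84  83  79  84  86  88  88  85  86  88  89  86  88
   89
[... 5213 characters left out ...]
115  82  72  87 119 110
  108 109 106  78  66  89 111 118  82  78  75  74]
 [ 88  57  58  58  57  58  58  57  60  64  92 122  97  67  87 110 110 110
  109 106 111 110 100  81  82  89  88  76  74  71]
 [135 104  88  60  55  56  55  57  60  76 114 110  76  76 103 108 112 111
  107 107 110 113 120 119  95  92  76  74  73  69]
 [156 154 136 106  94  67  60  56  66 106 118  93  64  91 116 112 115 111
  108 108 111 115 123 114  85  84  75  73  70  64]
 [142 154 157 154 141 116  95  96  94 126 105  70  60 102 114 115 115 112
  110 110 114 113 118  99  75  75  73  72  66  53]
 [103 131 140 153 156 154 145 146 135 130  89  58  78 111 124 115 114 114
  113 109 113 114 106  73  76  74  73  67  59  29]]
```

```bash
python3 - <<'E'
from h import *
def t2(a,b): 
    X=tri(ray("top",a),ray("side",b)); return X.round(4), (proj("top",X)-a).round(1),(proj("side",X)-b).round(1)
for nm,a,b in (("R",(326.7,148.7),(316.2,159.3)),("L",(255.4,213.4),(278,221)),("knob",(296.7,233.),(315.5,221.5)),("c1",(362.9,253.3),(372.2,219.8)),("c2",(433.7,254.6),(426.6,203.6)),("cfuge",(238,298),(285,268)),("panelTop",(190,311),(250,236))): print(nm,*t2(a,b))
yb=np.array([-.685,.734]);yb/=np.linalg.norm(yb);xb=np.array([yb[1],-yb[0]])
L=np.array([.5245,.215]);R=np.array([.6635,.067]);c=(L+R)/2-.03*xb
print("yaw",np.degrees(np.arctan2(xb[1],xb[0])),"c",c,"zero",c-.058*xb)
k=onz("top",(296.7,233.),.115)[:2];print("knob",k,"rider",(k-c)@yb,(k-c)@xb)
print("flask",onz("top",(379.6,217),.02),"beaker",onz("top",(422,211),.03),"neck",onz("top",(170+559/2.6,110+272/2.6),.088))
# projected zero knob
z=np.append(c-.058*xb,.115);print(proj("top",z),proj("side",z))
E
```

```text
R [0.6609 0.067  0.107 ] [0.2 0.1] [-0.2 -0. ]
L [0.5259 0.2148 0.0895] [0.2 0.1] [-0.2 -0. ]
knob [0.4857 0.1289 0.104 ] [-0.3 -0.1] [0.2 0. ]
c1 [ 0.4453 -0.0065  0.0991] [-0.8 -0.4] [ 0.8 -0. ]
c2 [ 0.4428 -0.1545  0.0974] [-0.5 -0.2] [ 0.4 -0. ]
cfuge [0.3634 0.2365 0.182 ] [-1.2 -0.4] [1.1 0. ]
panelTop [0.3643 0.2833 0.3658] [-2.6 -0.8] [2.4 0.2]
yaw 43.02228464060016 c [0.57206735 0.12053152] zero [0.52966422 0.08095912]
knob [0.48520217 0.12804697] rider 0.06476107819604493 -0.05837846165595337
flask [ 0.52395647 -0.05472775  0.02      ] beaker [ 0.537341   -0.14821483  0.03      ] neck [ 0.5252737  -0.05640579  0.088     ]
[320.00610604 211.26917007] [328.03589797 199.02285487]
```

```bash
cat >>h.py <<'E'
def go(*tg):
    """tg: list of (x,y,z,yawdeg); prints shift/turn from current pose"""
    o=bot.get_obs();R=Rn.from_euler('xyz',o["tool_rot"])
    for x,y,z,w in tg:
        l=R.inv().apply(np.array([x,y,z])-o["tool_pos"])*1000
        r=(R.inv()*Rn.from_euler('xyz',[np.pi,0,np.radians(w)])).as_rotvec()
        print((x,y,z,w),"lin",l.round(1).tolist(),"rot",r.round(3).tolist())
def B(xb,yb,z=0):
    a=np.radians(43.);c=np.array([.572,.1205])
    p=c+xb*np.array([np.cos(a),np.sin(a)])+yb*np.array([-np.sin(a),np.cos(a)])
    return np.append(p,z)
def balxy(X):
    a=np.radians(43.);d=np.array(X[:2])-[.572,.1205]
    return np.array([d@[np.cos(a),np.sin(a)],d@[-np.sin(a),np.cos(a)]])
E
python3 - <<'E'
from h import *
go((.38,-.35,.25,30),(.487,.129,.22,43))
for p in ((150,155),(190,215),(213,250),(238,298)): print(onz("top",p,.3).round(3),onz("top",p,.37).round(3))
E
```

```text
(0.38, -0.35, 0.25, 30) lin [288.2, -195.7, -19.1] rot [-0.001, -0.0, -0.289]
(0.487, 0.129, 0.22, 43) lin [503.7, -636.7, 11.5] rot [-0.001, -0.0, -0.516]
[0.61 0.37 0.3 ] [0.597 0.347 0.37 ]
[0.51 0.3  0.3 ] [0.506 0.283 0.37 ]
[0.453 0.26  0.3  ] [0.453 0.247 0.37 ]
[0.375 0.218 0.3  ] [0.383 0.208 0.37 ]
```

```bash
python3 -m handwheel '{"linear":[[288,-196,-19],[288,-196,-19],[288,-196,-19],[288,-196,-19],[288,-196,-19],[288,-196,-19],[288,-196,-19],[288,-196,-19],[420,-440,0],[420,-440,0]],"rotation":[[0,0,-0.1],[0,0,-0.2],[0,0,-0.3],[0,0,-0.3],[0,0,-0.3],[0,0,-0.3],[0,0,-0.3],[0,0,-0.3],[0,0,-0.4],[0,0,-0.4]],"gripper":[1,1,1,1,1,1,1,1,1,1]}' 40; python3 - <<'E'
from h import *
print(bot.get_obs()["q"])
go((.487,.129,.22,43))
E
```

```text
t: 0.98
tool_pos: [0.3944, -0.2802, 0.2443]
tool_rot: [3.14, -0.001, 0.639]
ft_force: [1.0, 0.3, -0.5]
width: 0.0855
finger_force: 0.0
[ 0.71680621  0.49628864 -0.29436009  1.96177532  0.21253309  0.71137069
 -0.63713782]
(0.487, 0.129, 0.22, 43) lin [318.4, -273.2, 24.3] rot [0.001, -0.001, -0.111]
```

```bash
python3 -m handwheel '{"linear":[[318,-273,24],[318,-273,24],[318,-273,24],[318,-273,24],[318,-273,24],[318,-273,24],[318,-273,24],[318,-273,24],[318,-273,24],[318,-273,24]],"rotation":[[0,0,-0.111],[0,0,-0.111],[0,0,-0.111],[0,0,-0.111],[0,0,-0.111],[0,0,-0.111],[0,0,-0.111],[0,0,-0.111],[0,0,-0.111],[0,0,-0.111]],"gripper":[0.6,0.6,0.6,0.6,0.6,0.6,0.6,0.6,0.6,0.6]}'; python3 -m handwheel '{"linear":[[0,0,0],[0,0,0]],"rotation":[[0,0,0],[0,0,0]],"gripper":[0.6,0.6]}'; python3 - <<'E'
from h import *
o=bot.get_obs();print(o["q"],o["joint_velocities"].round(2) if hasattr(o["joint_velocities"],"round") else o["joint_velocities"])
go((.487,.129,.22,43))
P=(o["tool_pos"],o["tool_rot"])
im=imaging.grab_frame("wrist");cv2.imwrite("pics/w1.png",im)
for X in (B(-.058,.063,.115),B(-.058,0,.115),B(-.058,0,.07)):print(proj("wrist",X,P))
E
```

```text
t: 1.82
tool_pos: [0.4863, 0.1255, 0.2202]
tool_rot: [3.141, 0.0, 0.746]
ft_force: [0.9, -0.2, 0.4]
width: 0.0515
finger_force: 0.0
t: 1.98
tool_pos: [0.4863, 0.127, 0.2201]
tool_rot: [-3.14, -0.001, 0.752]
ft_force: [-0.1, -0.9, 0.6]
width: 0.0513
finger_force: 0.0
[-0.17577103  0.55342253 -0.26608578  1.93972826  0.22051267  0.67565172
 -1.39532589] [ 0.06 -0.02  0.05  0.05  0.01  0.01  0.01]
(0.487, 0.129, 0.22, 43) lin [1.9, -1.0, 0.1] rot [-0.001, -0.001, 0.002]
[323.26266218 194.77890959]
[400.28958158 194.85402644]
[389.30304694 181.08492916]
```

View pics/w1.png

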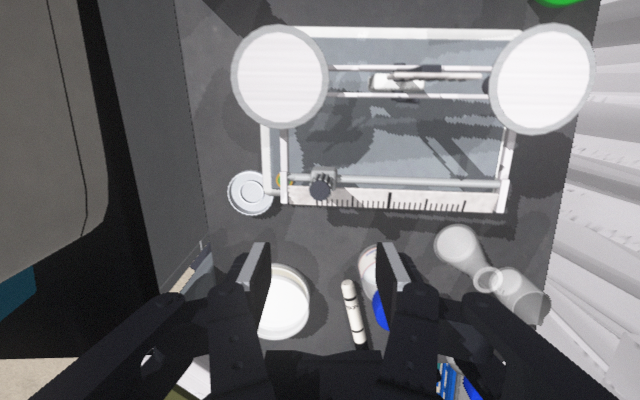

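The wrist view shows the knob top at (320,190), the rail running from (290,180) to (500,184), and the longest mark at (389,200). The pointer is deflected and the left pan is low.

```bash
python3 - <<'E'
from h import *
o=bot.get_obs();P=(o["tool_pos"],o["tool_rot"])
im=cv2.imread("pics/w1.png");g=cv2.cvtColor(im,cv2.COLOR_BGR2GRAY)
h=cv2.cvtColor(im,cv2.COLOR_BGR2HSV);m=cv2.inRange(h,(0,0,215),(180,30,255));m[140:]=0
m=cv2.morphologyEx(m,cv2.MORPH_OPEN,np.ones((15,15)))
pc=sorted([b for b in blobs(m,2000)],key=lambda b:b[0][0])
for b,z in zip(pc,(.091,.109)): print(b,onz("wrist",b[0],z,P).round(4))
L=onz("wrist",pc[0][0],.091,P)[:2];R=onz("wrist",pc[1][0],.109,P)[:2]
y=(L-R);print(np.linalg.norm(y));y/=np.linalg.norm(y);x=np.array([y[1],-y[0]])
c=(L+R)/2-.03*x;print("yaw",np.degrees(np.arctan2(x[1],x[0])),"c",c)
k=onz("wrist",(320,189),.115,P)[:2];print("knob",k,(k-c)@x,(k-c)@y)
m=g[182:194,305:336];
for col in range(384,396): print(col,g[188:210,col].tolist())
for col in (310,490): print(col,g[165:215,col].tolist())
E
```

```text
(array([279.4,  76.9]), [238, 33, 84, 89, 5964]) [0.5296 0.2122 0.091 ]
(array([542.6,  79.3]), [497, 32, 93, 96, 7083]) [0.6638 0.0634 0.109 ]
0.20040315870040593
yaw 42.053858466268565 c [0.57440679 0.11767403]
knob [0.48801692 0.12921415] -0.056415916363117956 0.06643514214943294
384 [168, 218, 232, 230, 228, 229, 228, 228, 227, 229, 230, 229, 228, 207, 191, 189, 202, 209, 214, 207, 133, 69]
385 [169, 216, 233, 230, 228, 229, 226, 227, 225, 227, 228, 230, 231, 233, 229, 230, 231, 233, 232, 229, 150, 75]
386 [172, 216, 232, 230, 228, 224, 226, 225, 223, 227, 228, 227, 227, 227, 222, 222, 211, 209, 198, 189, 123, 69]
387 [170, 211, 231, 226, 223, 222, 214, 212, 200, 197, 194, 185, 183, 171, 160, 148, 136, 123, 106, 95, 83, 65]
388 [164, 206, 233, 221, 196, 171, 151, 144, 125, 117, 99, 92, 88, 79, 59, 60, 57, 52, 54, 52, 77, 66]
389 [165, 203, 231, 224, 156, 87, 62, 59, 58, 57, 58, 54, 55, 59, 63, 74, 82, 96, 99, 127, 102, 69]
390 [163, 198, 231, 228, 150, 74, 56, 61, 73, 85, 95, 118, 128, 145, 157, 170, 186, 185, 194, 204, 157, 79]
391 [161, 199, 232, 232, 187, 142, 151, 160, 173, 1
[... 320 characters left out ...]
 231, 234, 233, 234, 232, 228, 228, 230, 212, 166, 163, 162, 176, 179, 185, 143, 82]
395 [160, 197, 231, 235, 232, 233, 235, 236, 235, 232, 231, 229, 229, 228, 213, 222, 223, 227, 223, 225, 176, 92]
310 [98, 97, 111, 118, 119, 111, 110, 122, 142, 170, 179, 189, 196, 193, 186, 169, 142, 134, 163, 172, 148, 126, 113, 103, 94, 97, 104, 112, 136, 150, 180, 210, 219, 224, 225, 227, 230, 229, 231, 220, 125, 70, 91, 106, 109, 107, 107, 106, 109, 108]
490 [176, 176, 174, 179, 176, 175, 172, 175, 173, 176, 164, 125, 114, 116, 130, 170, 195, 207, 220, 223, 212, 195, 162, 120, 103, 102, 99, 154, 222, 237, 232, 231, 229, 230, 228, 231, 232, 233, 230, 230, 229, 228, 225, 225, 226, 223, 225, 190, 108, 78]
```

```bash
sed -i 's/np.radians(43.)/np.radians(42.)/; s/\[.572,.1205\]/[.573,.119]/' h.py; python3 - <<'E'
from h import *
go((.4870,.1288,.092,42))
E
```

```text
(0.487, 0.1288, 0.092, 42) lin [4.1, -2.7, 128.0] rot [-0.0, 0.001, 0.015]
```

```bash
python3 -m handwheel '{"linear":[[2,-1,40],[2,-1,80],[2,-1,110],[2,-1,128],[2,-1,128],[2,-1,128]],"rotation":[[0,0,0.015],[0,0,0.015],[0,0,0.015],[0,0,0.015],[0,0,0.015],[0,0,0.015]],"gripper":[0.6,0.6,0.6,0.6,0.6,0.6]}'; python3 - <<'E'
from h import *
o=bot.get_obs();print(o["tool_pos"],balxy(o["tool_pos"]))
im=imaging.grab_frame("wrist");cv2.imwrite("pics/w2.png",im)
E
```

```text
t: 2.53
tool_pos: [0.4866, 0.1236, 0.0921]
tool_rot: [-3.142, 0.003, 0.729]
ft_force: [-0.5, 0.4, 0.1]
width: 0.051
finger_force: 0.0
[0.48657792 0.12360865 0.09209858] [-0.06114033  0.06125255]
```

View pics/w2.png

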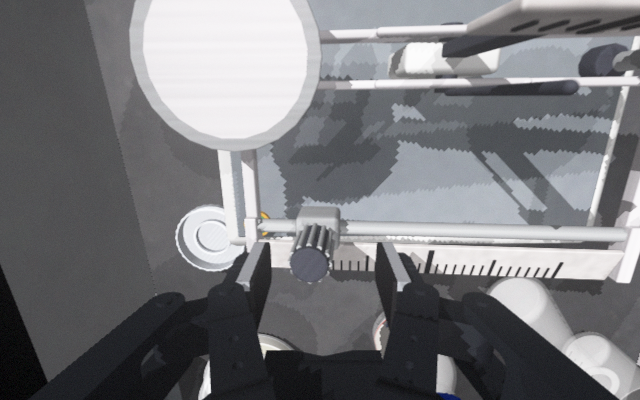

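The knob top is at (311,263), between the fingers at (260 | 390), slightly left of their centre.

```bash
python3 - <<'E'
from h import *
for i in range(3):
    o=bot.get_obs();print(o["t"],o["tool_pos"].round(4),o["tool_rot"].round(4));imaging.grab_frame("top")
P=(o["tool_pos"],o["tool_rot"])
X=onz("wrist",(311,264),.115,P);R=Rn.from_euler('xyz',o["tool_rot"])
print("knob in tool",R.inv().apply(X-o["tool_pos"])*1000)
print(X,balxy(X),"zero mark",balxy(onz("wrist",(430.5,262),.068,P)))
E
```

```text
2.5833 [0.4875 0.1243 0.0931] [3.1409e+00 2.0000e-04 7.2890e-01]
2.6333 [0.488  0.1247 0.0937] [ 3.1404e+00 -1.5000e-03  7.2920e-01]
2.6833 [0.4883 0.1251 0.0939] [ 3.1402e+00 -2.4000e-03  7.2940e-01]
knob in tool [  7.55787137  -5.22004655 -21.06489961]
[0.49035144 0.13397587 0.115     ] [-0.05139903  0.06643192] zero mark [-0.07669378 -0.00286356]
```

```bash
python3 -m handwheel '{"linear":[[4,-4,1],[4,-4,1],[4,-4,1],[4,-4,1],[4,-4,1],[4,-4,1],[4,-4,1],[4,-4,1]],"rotation":[[0,0,0],[0,0,0],[0,0,0],[0,0,0],[0,0,0],[0,0,0],[0,0,0],[0,0,0]],"gripper":[0.6,0.6,0.1,0.1,0.1,0.1,0.1,0.1]}' 20;python3 - <<'E'
from h import *
for i in range(2):
    o=bot.get_obs();print(o["t"],o["tool_pos"].round(4),o["width"],o["finger_force"]);imaging.grab_frame("top")
P=(o["tool_pos"],o["tool_rot"])
print(balxy(P[0]))
go(tuple(B(-.058,0,.092))+(42,))
E
```

```text
t: 3.4
tool_pos: [0.4875, 0.1312, 0.0916]
tool_rot: [3.141, -0.0, 0.731]
ft_force: [-1.2, -0.2, 4.3]
width: 0.0173
finger_force: 19.5
3.4 [0.4875 0.1312 0.0916] 0.017313523277200493 19.45333331823349
3.45 [0.4875 0.1312 0.0916] 0.017668631902633194 19.480822384357452
[-0.05538619  0.06624994]
(np.float64(0.5298976001223111), np.float64(0.08019042483118621), np.float64(0.092), 42) lin [-2.5, 66.3, -0.4] rot [0.0, -0.0, -0.002]
```

```bash
python3 -m handwheel '{"linear":[[0,10,0],[0,22,0],[0,34,0],[0,46,0],[0,56,0],[0,62,0],[0,65,0],[0,65,0],[0,65,0],[0,65,0]],"rotation":[[0,0,0],[0,0,0],[0,0,0],[0,0,0],[0,0,0],[0,0,0],[0,0,0],[0,0,0],[0,0,0],[0,0,0]],"gripper":[0.1,0.1,0.1,0.1,0.1,0.1,0.1,0.1,0.1,0.1]}';python3 - <<'E'
from h import *
im=imaging.grab_frame("wrist");cv2.imwrite("pics/w3.png",im)
o=bot.get_obs();print(o["tool_pos"],balxy(o["tool_pos"]),o["width"])
E
```

```text
t: 4.33
tool_pos: [0.5336, 0.0818, 0.0945]
tool_rot: [3.137, -0.004, 0.729]
ft_force: [-2.0, -2.9, 25.7]
width: 0.0176
finger_force: 19.5
[0.53358357 0.08184763 0.09443494] [-0.0541519  -0.00123485] 0.017623829029064886
```

View pics/w3.png

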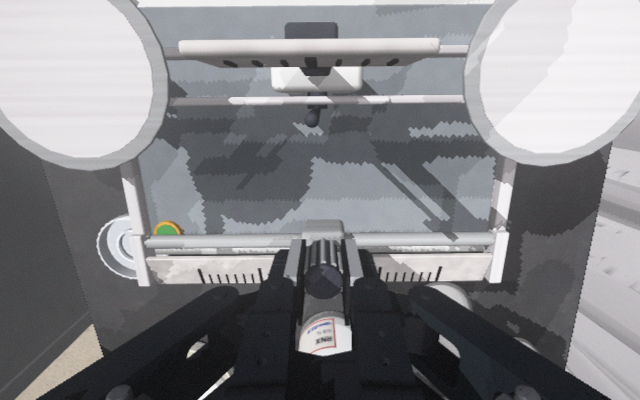

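The pans are nearly symmetric (centres ≈72 and 562) and the block sits at x≈324, between the scale ends at 200 and 440. The tool is pressing up with 25 N, so I'll release, lift and measure.

```bash
python3 -m handwheel '{"linear":[[0,0,-3],[0,0,-3],[0,0,-3],[0,0,-3],[0,0,-50],[0,0,-90],[0,0,-110],[0,0,-110],[0,0,-110],[0,0,-110]],"rotation":[[0,0,0],[0,0,0],[0,0,0],[0,0,0],[0,0,0],[0,0,0],[0,0,0],[0,0,0],[0,0,0],[0,0,0]],"gripper":[0.1,0.1,0.5,0.5,0.6,0.6,0.6,0.6,0.6,0.6]}';python3 - <<'E'
from h import *
im=imaging.grab_frame("wrist");o=bot.get_obs();cv2.imwrite("pics/w4.png",im)
P=(o["tool_pos"],o["tool_rot"]);print(P,balxy(o["tool_pos"]))
h=cv2.cvtColor(im,cv2.COLOR_BGR2HSV);m=cv2.inRange(h,(0,0,215),(180,30,255));m[160:]=0
m=cv2.morphologyEx(m,cv2.MORPH_OPEN,np.ones((15,15)))
pc=sorted(blobs(m,2000),key=lambda b:b[0][0])
for b in pc: print(b,onz("wrist",b[0],.1,P),balxy(onz("wrist",b[0],.1,P)))
E
```

```text
t: 5.22
tool_pos: [0.5297, 0.0823, 0.2004]
tool_rot: [-3.141, 0.003, 0.731]
ft_force: [-0.4, -0.2, -0.6]
width: 0.0515
finger_force: 0.0
(array([0.52948566, 0.08222245, 0.20000942]), array([-3.14014902,  0.00334241,  0.73084076])) [-0.05694644  0.00178573]
(array([183.8,  77.7]), [137, 29, 94, 99, 7386]) [0.52938502 0.216395   0.1       ] [0.03275773 0.10156271]
(array([459.3,  73.7]), [409, 22, 102, 105, 8737]) [0.66313657 0.07102572 0.1       ] [ 0.03488347 -0.09596498]
```

View pics/w4.png

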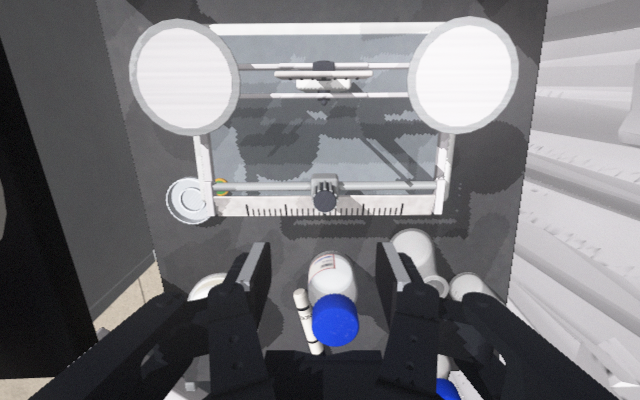

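The pans now look equal in size. The knob is at (325,200), and the scale ends at 247 and 403 put its middle at 325. I'll check that numerically.

```bash
python3 - <<'E'
import cv2,numpy as np
g=cv2.cvtColor(cv2.imread("pics/w4.png"),cv2.COLOR_BGR2GRAY)
for r in (208,212): 
    p=g[r,240:412].astype(int); mins=[240+i for i in range(1,171) if p[i]<150 and p[i]<=p[i-1] and p[i]<p[i+1]]
    print(r,mins)
for r in (176,178,180,182,198,200,202): print(r,g[r,306:345].tolist())
for r in (62,64,66,68,70,72,76,80,84,92,96,100): print(r,g[r,306:343].tolist())
E
```

```text
208 [247, 285, 318, 321, 323, 327, 329, 332, 335, 341, 346, 352, 357, 363, 374, 385, 390, 396, 401]
212 [247, 253, 264, 275, 280, 286, 291, 297, 302, 308, 313, 323, 330, 335, 341, 346, 352, 357, 362, 368, 373, 379, 384, 390, 395, 401]
176 [180, 178, 178, 176, 179, 168, 159, 154, 152, 148, 150, 150, 150, 151, 144, 149, 150, 148, 150, 150, 148, 146, 147, 148, 144, 147, 147, 144, 148, 136, 117, 123, 161, 174, 176, 172, 170, 176, 177]
178 [163, 164, 174, 176, 166, 161, 169, 169, 173, 173, 171, 173, 173, 172, 174, 172, 171, 173, 172, 174, 173, 174, 175, 175, 174, 174, 177, 174, 180, 170, 139, 113, 147, 173, 176, 177, 172, 176, 176]
180 [162, 157, 160, 157, 155, 191, 210, 206, 202, 201, 195, 196, 197, 198, 197, 199, 198, 193, 177, 176, 191, 198, 201, 199, 197, 200, 197, 199, 198, 191, 171, 139, 140, 168, 179, 178, 175, 177, 179]
182 [174, 175, 168, 164, 160, 195, 215, 213, 206, 199, 194, 187, 178, 150, 128, 129, 118, 145, 155, 120, 102, 110, 143, 164, 148, 162, 186, 187, 191, 182, 160, 128, 112, 107, 112, 113, 132, 169, 182]
198 [211, 212, 208, 210, 211, 199, 171, 122, 90, 97, 96, 95, 96, 
[... 1959 characters left out ...]
42, 242, 242, 243, 242, 242, 242, 238, 210, 175, 168, 172, 169, 172, 164, 163, 165, 168, 178, 191, 199, 198, 199, 200, 198, 200, 197, 199, 201, 213, 240]
92 [114, 115, 113, 111, 115, 114, 115, 114, 117, 120, 120, 103, 77, 93, 104, 109, 112, 114, 110, 105, 102, 98, 89, 90, 105, 112, 112, 109, 111, 114, 112, 113, 116, 108, 102, 99, 99]
96 [224, 223, 223, 222, 223, 221, 218, 219, 219, 217, 224, 230, 230, 230, 230, 231, 226, 210, 201, 198, 214, 228, 230, 229, 227, 227, 218, 193, 182, 181, 179, 180, 178, 181, 179, 180, 180]
100 [106, 107, 103, 107, 110, 108, 104, 106, 108, 104, 105, 95, 82, 76, 79, 85, 88, 99, 93, 85, 80, 79, 78, 86, 96, 104, 106, 109, 105, 109, 104, 104, 106, 106, 109, 108, 105]
```

The rider is at zero within about 0.5 mm. Now bottle A.

```bash
python3 - <<'E'
from h import *
o=bot.get_obs();P=(o["tool_pos"],o["tool_rot"])
im=cv2.imread("pics/w4.png")
for c,s in blue(im): print(c,s,onz("wrist",c,.104,P))
go((.445,-.006,.2,42),(.445,-.006,.08,42))
E
```

```text
[334.6 320.3] [312, 294, 47, 53, 1989] [ 0.45039946 -0.0025204   0.104     ]
[446.1 389.7] [436, 379, 25, 21, 377] [ 0.46330511 -0.1379921   0.104     ]
(0.445, -0.006, 0.2, 42) lin [-121.8, 9.3, 0.4] rot [-0.001, 0.003, -0.002]
(0.445, -0.006, 0.08, 42) lin [-121.4, 9.5, 120.4] rot [-0.001, 0.003, -0.002]
```

```bash
python3 -m handwheel '{"linear":[[-118.5,9,0],[-118.5,9,0],[-118.5,9,0],[-118.5,9,0],[-118.5,9,0],[-118.5,9,0]],"rotation":[[0,0,0],[0,0,0],[0,0,0],[0,0,0],[0,0,0],[0,0,0]],"gripper":[0.95,0.95,0.95,0.95,0.95,0.95]}'; python3 - <<'E'
from h import *
im=imaging.grab_frame("wrist");o=bot.get_obs();P=(o["tool_pos"],o["tool_rot"]);R=Rn.from_euler('xyz',P[1])
cv2.imwrite("pics/w5.png",im)
for c,s in blue(im):
    X=onz("wrist",c,.108,P);print(c,s,X,R.inv().apply(X-P[0])*1000)
print(P)
E
```

```text
t: 5.77
tool_pos: [0.4487, -0.0027, 0.2007]
tool_rot: [-3.141, 0.0, 0.731]
ft_force: [-0.9, -0.0, -0.1]
width: 0.081
finger_force: 0.0
[324.7 200.5] [298, 173, 54, 55, 2342] [ 0.44964751 -0.00359132  0.108     ] [-0.76901677  1.42164001 92.89711287]
(array([ 0.44927999, -0.00209585,  0.20089841]), array([-3.14090916e+00, -4.63971539e-04,  7.31840150e-01]))
```

```bash
python3 -m handwheel '{"linear":[[0,1,40],[0,1,80],[0,1,105],[0,1,120],[0,1,120],[0,1,120],[0,1,120],[0,1,120],[0,1,120],[0,1,120]],"rotation":[[0,0,0],[0,0,0],[0,0,0],[0,0,0],[0,0,0],[0,0,0],[0,0,0],[0,0,0],[0,0,0],[0,0,0]],"gripper":[0.95,0.95,0.95,0.95,0.95,0.4,0.4,0.4,0.4,0.4]}' 40
```

```text
t: 6.65
tool_pos: [0.4502, -0.0035, 0.0827]
tool_rot: [3.14, -0.003, 0.731]
ft_force: [-0.4, 0.9, 7.0]
width: 0.0411
finger_force: 40.5
```

```bash
python3 -m handwheel '{"linear":[[0,0,-10],[0,0,-40],[0,0,-80],[0,0,-120],[0,0,-145],[0,0,-145],[0,0,-145],[0,0,-145]],"rotation":[[0,0,0],[0,0,0],[0,0,0],[0,0,0],[0,0,0],[0,0,0],[0,0,0],[0,0,0]],"gripper":[0.4,0.4,0.4,0.4,0.4,0.4,0.4,0.4]}'; python3 - <<'E'
from h import *
f=[]
for i in range(3): f.append(bot.get_obs()["ft_force"]);imaging.grab_frame("top")
print(np.mean(f,0))
o=bot.get_obs();print(o["tool_pos"],B(.03,.1),B(.03,-.1))
go(tuple(B(.03,.1,.23))+(42,),tuple(B(.03,-.1,.23))+(42,))
E
```

```text
t: 7.32
tool_pos: [0.4484, -0.0042, 0.226]
tool_rot: [-3.141, 0.001, 0.73]
ft_force: [-0.0, -0.0, -2.1]
width: 0.041
finger_force: 41.5
[-0.40303275 -0.12923021 -2.1239117 ]
[ 0.44819716 -0.00391812  0.22517794] [0.52838128 0.2133884  0.        ] [0.66220741 0.06475944 0.        ]
(np.float64(0.5283812841284359), np.float64(0.21338840073850518), np.float64(0.23), 42) lin [204.8, -108.3, -5.2] rot [-0.002, 0.003, -0.002]
(np.float64(0.6622074054002076), np.float64(0.06475943564302633), np.float64(0.23), 42) lin [205.2, 91.7, -5.5] rot [-0.002, 0.003, -0.002]
```

```bash
python3 -m handwheel '{"linear":[[30,13,-5],[60,26,-5],[95,41,-5],[130,56,-5],[165,71,-5],[190,82,-5],[208,90,-5],[208,90,-5],[208,90,-5],[208,90,-5]],"rotation":[[0,0,0],[0,0,0],[0,0,0],[0,0,0],[0,0,0],[0,0,0],[0,0,0],[0,0,0],[0,0,0],[0,0,0]],"gripper":[0.4,0.4,0.4,0.4,0.4,0.4,0.4,0.4,0.4,0.4]}'; python3 - <<'E'
from h import *
im=imaging.grab_frame("wrist");o=bot.get_obs();P=(o["tool_pos"],o["tool_rot"])
cv2.imwrite("pics/w6.png",im);print(P,balxy(P[0]))
R=Rn.from_euler('xyz',P[1])
for nm in ("top","side"):
    im=imaging.grab_frame(nm);cv2.imwrite(f"pics/{nm}6.png",im)
E
```

```text
t: 8.3
tool_pos: [0.6626, 0.0676, 0.2297]
tool_rot: [-3.14, 0.004, 0.731]
ft_force: [-0.1, -0.8, -1.3]
width: 0.0409
finger_force: 41.5
(array([0.66268485, 0.06741837, 0.23030669]), array([-3.14045170e+00,  3.13418922e-03,  7.30878106e-01])) [ 0.03213399 -0.0983435 ]
```

View pics/w6.png

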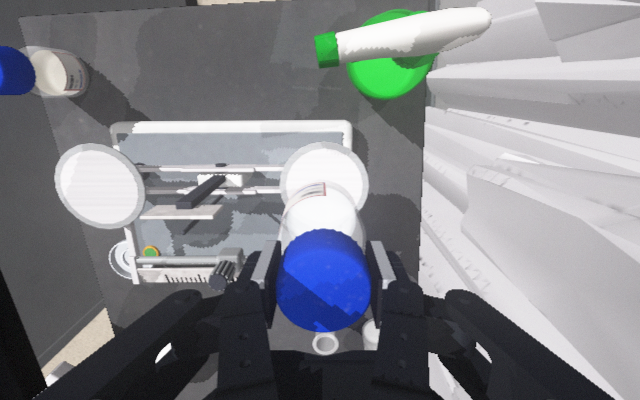

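The right pan's rim spans x from 281 to 368 with its top at y=142, so its centre is about (324.5,185.5). The bottle hangs upright above it.

```bash
python3 - <<'E'
from h import *
o=bot.get_obs();P=(o["tool_pos"],o["tool_rot"]);R=Rn.from_euler('xyz',P[1])
im=cv2.imread("pics/w6.png")
g=cv2.cvtColor(im,cv2.COLOR_BGR2GRAY);h=cv2.cvtColor(im,cv2.COLOR_BGR2HSV)
m=cv2.inRange(h,(0,0,205),(180,30,255));print([ (np.where(m[r,270:380])[0][[0,-1]]+270).tolist() for r in (160,170,175,180)], np.where(m[120:200,335])[0][:14]+120)
for p in ((324.5,185.5),):
    X=onz("wrist",p,.1,P);print(X,R.inv().apply(X-P[0])*1000)
for n in("top","side"): print(n,[c.tolist() for c,s in blue(cv2.imread(f"pics/{n}6.png"))])
E
```

```text
[[275, 359], [270, 364], [280, 366], [281, 367]] [120 121 122 123 124 125 126 127 128 129 130 131 149 150]
[0.66463327 0.06675485 0.1       ] [  0.89306289   1.4834018  131.16144163]
top [[331.5, 144.0], [195.4, 202.6]]
side [[319.5, 125.6], [426.5, 203.6], [595.1, 385.6]]
```

```bash
python3 -m handwheel '{"linear":[[1,1,15],[1,1,30],[1,1,38],[1,1,42],[1,1,45],[1,1,47],[1,1,49],[1,1,51],[1,1,53],[1,1,54]],"rotation":[[0,0,0],[0,0,0],[0,0,0],[0,0,0],[0,0,0],[0,0,0],[0,0,0],[0,0,0],[0,0,0],[0,0,0]],"gripper":[0.4,0.4,0.4,0.4,0.4,0.4,0.4,0.4,0.4,0.4]}';python3 -m handwheel '{"linear":[[0,0,1],[0,0,2],[0,0,2],[0,0,2]],"rotation":[[0,0,0],[0,0,0],[0,0,0],[0,0,0]],"gripper":[0.4,0.4,0.4,0.4]}'
```

```text
t: 9.28
tool_pos: [0.6658, 0.068, 0.1775]
tool_rot: [3.141, -0.0, 0.731]
ft_force: [0.7, -0.2, -1.6]
width: 0.0413
finger_force: 41.5
t: 9.62
tool_pos: [0.6656, 0.068, 0.1754]
tool_rot: [3.142, 0.0, 0.731]
ft_force: [0.0, -0.5, -2.3]
width: 0.041
finger_force: 41.5
```

```bash
python3 -m handwheel '{"linear":[[0,0,1],[0,0,1.5],[0,0,2],[0,0,2],[0,0,2]],"rotation":[[0,0,0],[0,0,0],[0,0,0],[0,0,0],[0,0,0]],"gripper":[0.4,0.4,0.4,0.4,0.4]}';python3 - <<'E'
from h import *
for i in range(2):
    o=bot.get_obs();print(o["tool_pos"],o["ft_force"])
    if i==0:
        for n in("side",): print(n,[c.tolist() for c,s in blue(imaging.grab_frame(n))])
X=np.array([.665,.068,.091]);print(proj("side",X+[0,0,.1]))
E
```

```text
t: 10.03
tool_pos: [0.6658, 0.0681, 0.1738]
tool_rot: [3.141, -0.001, 0.731]
ft_force: [-0.6, 0.4, 1.6]
width: 0.0408
finger_force: 41.8
[0.6658024  0.06812348 0.17382522] [-0.57752546  0.39235137  1.59659115]
side [[318.9, 140.0], [426.3, 203.6], [594.9, 385.6]]
[0.66580906 0.06810747 0.17381793] [0.62991647 0.066972   1.64785051]
[314.81002468 138.31384333]
```

```bash
python3 -m handwheel '{"linear":[[0,0,0],[0,0,0],[0,0,0],[0,0,0],[0,0,-15],[0,0,-40],[0,0,-70],[0,0,-85],[0,0,-85],[0,0,-85]],"rotation":[[0,0,0],[0,0,0],[0,0,0],[0,0,0],[0,0,0],[0,0,0],[0,0,0],[0,0,0],[0,0,0],[0,0,0]],"gripper":[0.5,0.6,0.8,0.9,0.9,0.9,0.9,0.9,0.9,0.9]}';python3 - <<'E'
from h import *
im=imaging.grab_frame("wrist");o=bot.get_obs();P=(o["tool_pos"],o["tool_rot"]);R=Rn.from_euler('xyz',P[1])
cv2.imwrite("pics/w7.png",im)
for c,s in blue(im):
    X=onz("wrist",c,.199,P);print(c,s,X,R.inv().apply(X-P[0])*1000)
for n in("top","side"): print(n,[c.tolist() for c,s in blue(imaging.grab_frame(n))])
go((.445,-.14,.26,42),(.445,-.153,.2,42))
E
```

```text
t: 10.92
tool_pos: [0.6661, 0.068, 0.2593]
tool_rot: [3.14, -0.002, 0.731]
ft_force: [0.2, 0.6, -0.3]
width: 0.0769
finger_force: 0.0
[26.6 76.7] [0, 53, 59, 46, 2325] [0.61290311 0.25813864 0.199     ] [  88.123513   -176.68460604   58.91964787]
[321.9 216.4] [292, 185, 61, 63, 3020] [0.6639411  0.06754775 0.199     ] [-1.08915097 -0.69920668 58.96666681]
top [[330.2, 143.5], [195.4, 202.6]]
side [[316.2, 139.9], [426.2, 203.7], [595.3, 385.8]]
(0.445, -0.14, 0.26, 42) lin [-302.2, 7.9, -2.3] rot [-0.001, 0.003, -0.002]
(0.445, -0.153, 0.2, 42) lin [-310.7, 17.7, 57.7] rot [-0.001, 0.003, -0.002]
```

```bash
python3 -m handwheel '{"linear":[[-40,2,0],[-80,4,0],[-120,7,0],[-160,9,0],[-200,12,10],[-240,14,25],[-275,16,45],[-308,17,58],[-308,17,58],[-308,17,58]],"rotation":[[0,0,0],[0,0,0],[0,0,0],[0,0,0],[0,0,0],[0,0,0],[0,0,0],[0,0,0],[0,0,0],[0,0,0]],"gripper":[0.95,0.95,0.95,0.95,0.95,0.95,0.95,0.95,0.95,0.95]}'; python3 - <<'E'
from h import *
im=imaging.grab_frame("wrist");o=bot.get_obs();P=(o["tool_pos"],o["tool_rot"]);R=Rn.from_euler('xyz',P[1])
cv2.imwrite("pics/w8.png",im)
for c,s in blue(im):
    X=onz("wrist",c,.108,P);print(c,s,X,R.inv().apply(X-P[0])*1000)
print(P)
E
```

```text
t: 11.9
tool_pos: [0.4449, -0.1518, 0.1991]
tool_rot: [-3.138, 0.003, 0.727]
ft_force: [0.0, 0.8, -0.1]
width: 0.081
finger_force: 0.0
[324.3 197.9] [298, 170, 54, 56, 2382] [ 0.44920614 -0.14997258  0.108     ] [ 1.7007301   1.09978828 91.83172238]
(array([ 0.44730322, -0.15035551,  0.19983354]), array([-3.14032221e+00,  2.94488178e-04,  7.29685479e-01]))
```

```bash
python3 -m handwheel '{"linear":[[0,1,40],[1,1,80],[1,1,105],[1,1,120],[1,1,120],[1,1,120],[1,1,120],[1,1,120],[1,1,120],[1,1,120]],"rotation":[[0,0,0],[0,0,0],[0,0,0],[0,0,0],[0,0,0],[0,0,0],[0,0,0],[0,0,0],[0,0,0],[0,0,0]],"gripper":[0.95,0.95,0.95,0.95,0.95,0.4,0.4,0.4,0.4,0.4]}' 40; python3 -m handwheel '{"linear":[[0,0,-10],[0,0,-40],[0,0,-80],[0,0,-120],[0,0,-160],[0,0,-165],[0,0,-165],[0,0,-165]],"rotation":[[0,0,0],[0,0,0],[0,0,0],[0,0,0],[0,0,0],[0,0,0],[0,0,0],[0,0,0]],"gripper":[0.4,0.4,0.4,0.4,0.4,0.4,0.4,0.4]}'; python3 - <<'E'
from h import *
f=[]
for i in range(3): f.append(bot.get_obs()["ft_force"]);imaging.grab_frame("top")
print(np.mean(f,0))
o=bot.get_obs();print(o["tool_pos"])
go((.44,.02,.246,42),(.5294,.2155,.246,42))
E
```

```text
t: 12.78
tool_pos: [0.4501, -0.1503, 0.0819]
tool_rot: [3.139, -0.002, 0.731]
ft_force: [0.0, 0.6, 6.0]
width: 0.0408
finger_force: 39.8
t: 13.45
tool_pos: [0.4483, -0.1506, 0.2454]
tool_rot: [3.141, 0.001, 0.73]
ft_force: [-0.3, -0.5, -2.9]
width: 0.0407
finger_force: 41.7
[-0.05305135 -0.3634069  -2.95678192]
[ 0.44760122 -0.15016671  0.24377717]
(0.44, 0.02, 0.246, 42) lin [107.9, -131.8, -2.1] rot [-0.003, 0.002, -0.002]
(0.5294, 0.2155, 0.246, 42) lin [305.0, -217.7, -2.3] rot [-0.003, 0.002, -0.002]
```

```bash
python3 -m handwheel '{"linear":[[28,-20,-2],[62,-44,-2],[96,-68,-2],[130,-92,-2],[164,-116,-2],[198,-141,-2],[232,-165,-2],[262,-187,-2],[288,-206,-2],[305,-217,-2]],"rotation":[[0,0,0],[0,0,0],[0,0,0],[0,0,0],[0,0,0],[0,0,0],[0,0,0],[0,0,0],[0,0,0],[0,0,0]],"gripper":[0.4,0.4,0.4,0.4,0.4,0.4,0.4,0.4,0.4,0.4]}'; python3 -m handwheel '{"linear":[[0,0,0],[0,0,0]],"rotation":[[0,0,0],[0,0,0]],"gripper":[0.4,0.4]}'; python3 - <<'E'
from h import *
im=imaging.grab_frame("wrist");o=bot.get_obs();P=(o["tool_pos"],o["tool_rot"])
cv2.imwrite("pics/w9.png",im);print(P,balxy(P[0]))
cv2.imwrite("pics/w9c.png",cv2.resize(im[90:260,200:440],None,fx=3,fy=3))
h=cv2.cvtColor(im,cv2.COLOR_BGR2HSV);m=cv2.inRange(h,(0,0,205),(180,30,255))
for r in range(120,200,8):
    i=np.where(m[r,240:420])[0]+240; print(r,i[[0,-1]] if len(i) else None,end=' ')
print(proj("wrist",np.array([*P[0][:2],.109]),P))
E
```

```text
t: 14.43
tool_pos: [0.5301, 0.2201, 0.2455]
tool_rot: [-3.138, 0.001, 0.736]
ft_force: [0.2, 0.2, -1.9]
width: 0.041
finger_force: 41.8
t: 14.6
tool_pos: [0.5302, 0.2161, 0.2454]
tool_rot: [-3.14, 0.003, 0.734]
ft_force: [-1.0, -0.5, -2.9]
width: 0.0408
finger_force: 41.8
(array([0.53030638, 0.21413243, 0.24554108]), array([-3.14128139,  0.00422892,  0.73164369])) [0.03192848 0.09926479]
120 None 128 [320 419] 136 None 144 [297 390] 152 [297 396] 160 [290 393] 168 [284 419] 176 [282 416] 184 [281 394] 192 [287 364] [322.8854691  184.27286382]
```

View pics/w9.png

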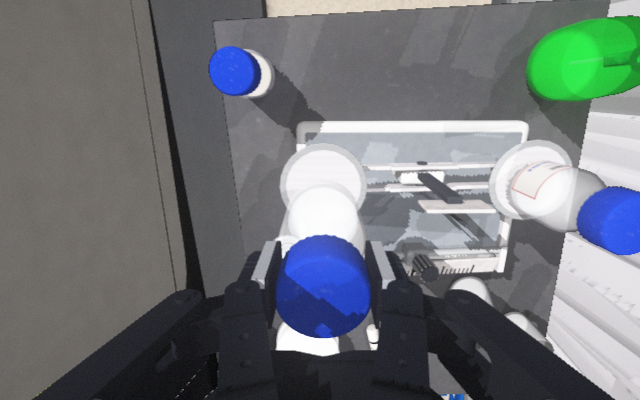

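The left pan's rim spans x 280–366 with its top near y=143, so its centre is about (323,186), under the bottle axis. Bottle A stands upright in the middle of the right pan.

```bash
python3 -m handwheel '{"linear":[[-1,0,20],[-1,0,36],[-1,0,44],[-1,0,48],[-1,0,50],[-1,0,52],[-1,0,54],[-1,0,55],[-1,0,56],[-1,0,57]],"rotation":[[0,0,0],[0,0,0],[0,0,0],[0,0,0],[0,0,0],[0,0,0],[0,0,0],[0,0,0],[0,0,0],[0,0,0]],"gripper":[0.4,0.4,0.4,0.4,0.4,0.4,0.4,0.4,0.4,0.4]}';python3 -m handwheel '{"linear":[[0,0,1.5],[0,0,3],[0,0,4.5],[0,0,6],[0,0,7.5],[0,0,9],[0,0,10.5],[0,0,12],[0,0,13],[0,0,13]],"rotation":[[0,0,0],[0,0,0],[0,0,0],[0,0,0],[0,0,0],[0,0,0],[0,0,0],[0,0,0],[0,0,0],[0,0,0]],"gripper":[0.4,0.4,0.4,0.4,0.4,0.4,0.4,0.4,0.4,0.4]}'
```

```text
t: 15.48
tool_pos: [0.5308, 0.2143, 0.1908]
tool_rot: [3.141, -0.001, 0.731]
ft_force: [0.4, -0.6, -0.6]
width: 0.0407
finger_force: 41.9
t: 16.32
tool_pos: [0.5306, 0.2141, 0.1772]
tool_rot: [3.142, 0.0, 0.731]
ft_force: [-0.4, 0.2, -0.8]
width: 0.0407
finger_force: 41.9
```

```bash
python3 -m handwheel '{"linear":[[0,0,1],[0,0,2],[0,0,3],[0,0,4],[0,0,4.5],[0,0,4.5]],"rotation":[[0,0,0],[0,0,0],[0,0,0],[0,0,0],[0,0,0],[0,0,0]],"gripper":[0.4,0.4,0.4,0.4,0.4,0.4]}'
```

```text
t: 16.82
tool_pos: [0.5308, 0.2143, 0.1731]
tool_rot: [3.141, -0.0, 0.731]
ft_force: [0.3, 0.2, 0.8]
width: 0.041
finger_force: 41.9
```

```bash
python3 -m handwheel '{"linear":[[0,0,0],[0,0,0],[0,0,0],[0,0,0],[0,0,-15],[0,0,-40],[0,0,-75],[0,0,-90],[0,0,-90],[0,0,-90]],"rotation":[[0,0,0],[0,0,0],[0,0,0],[0,0,0],[0,0,0],[0,0,0],[0,0,0],[0,0,0],[0,0,0],[0,0,0]],"gripper":[0.5,0.6,0.8,0.85,0.85,0.85,0.85,0.85,0.85,0.85]}';python3 - <<'E'
from h import *
im=imaging.grab_frame("wrist");o=bot.get_obs();P=(o["tool_pos"],o["tool_rot"]);R=Rn.from_euler('xyz',P[1])
cv2.imwrite("pics/w10.png",im);print(o["tool_pos"])
for c,s in blue(im):
    X=onz("wrist",c,.199,P);print(c,s,X,R.inv().apply(X-P[0])*1000)
for n in("top","side"):
    i=imaging.grab_frame(n);cv2.imwrite(f"pics/{n}10.png",i);print(n,[c.tolist() for c,s in blue(i)])
go((.5295,.0822,.265,42),(.5295,.0822,.094,42))
E
```

```text
t: 17.65
tool_pos: [0.5309, 0.2143, 0.2636]
tool_rot: [3.141, -0.002, 0.731]
ft_force: [0.6, 0.1, -0.9]
width: 0.0727
finger_force: 0.0
[0.53017517 0.21381081 0.26247726]
[236.1  73. ] [213, 50, 48, 46, 1737] [0.56227663 0.31339655 0.199     ] [ 90.42878541 -52.73705074  63.39261778]
[610.  218.2] [573, 185, 67, 68, 3661] [0.66048467 0.06177505 0.199     ] [ -4.37439302 200.18693898  63.48900814]
[319.8 216.9] [291, 186, 59, 62, 2841] [0.52631344 0.21326382 0.199     ] [-3.18282701 -2.17251274 63.48010715]
top [[330.1, 138.5]]
side [[316.1, 135.4], [275.5, 201.2], [595.1, 385.7]]
(0.5295, 0.0822, 0.265, 42) lin [-87.9, 97.6, -3.2] rot [-0.001, 0.003, -0.002]
(0.5295, 0.0822, 0.094, 42) lin [-87.4, 97.7, 167.8] rot [-0.001, 0.003, -0.002]
```

```bash
python3 -m handwheel '{"linear":[[-30,33,-4],[-60,66,-4],[-87,97,-4],[-87,97,-4],[-87,97,-4],[-87,97,-4],[-87,97,-4],[-87,97,-4],[-87,97,-4],[-87,97,-4]],"rotation":[[0,0,0],[0,0,-0.12],[0,0,-0.24],[0,0,-0.36],[0,0,-0.48],[0,0,-0.60],[0,0,-0.72],[0,0,-0.84],[0,0,-0.96],[0,0,-1.08]],"gripper":[0.5,0.5,0.5,0.5,0.5,0.5,0.5,0.5,0.5,0.5]}';python3 -m handwheel '{"linear":[[0,0,0],[0,0,0],[0,0,0],[0,0,0],[0,0,0],[0,0,0],[0,0,0],[0,0,0],[0,0,0],[0,0,0]],"rotation":[[0,0,-0.12],[0,0,-0.24],[0,0,-0.36],[0,0,-0.48],[0,0,-0.60],[0,0,-0.72],[0,0,-0.84],[0,0,-0.96],[0,0,-1.08],[0,0,-1.2]],"gripper":[0.5,0.5,0.5,0.5,0.5,0.5,0.5,0.5,0.5,0.5]}';python3 -m handwheel '{"linear":[[0,0,0],[0,0,0],[0,0,0],[0,0,0],[0,0,0],[0,0,0],[0,0,0],[0,0,0],[0,0,0]],"rotation":[[0,0,-0.12],[0,0,-0.24],[0,0,-0.36],[0,0,-0.48],[0,0,-0.60],[0,0,-0.72],[0,0,-0.84],[0,0,-0.86],[0,0,-0.86]],"gripper":[0.5,0.5,0.5,0.5,0.5,0.5,0.5,0.5,0.5]}';python3 - <<'E'
from h import *
o=bot.get_obs();print(o["q"])
im=imaging.grab_frame("wrist");o=bot.get_obs();P=(o["tool_pos"],o["tool_rot"]);print(P)
cv2.imwrite("pics/w11.png",im)
go((.5302,.0815,.094,-138))
R=Rn.from_euler('xyz',P[1])
z=np.append(B(-.057,.001)[:2],.115);u=proj("wrist",z,P);print(u)
g=cv2.cvtColor(im,cv2.COLOR_BGR2GRAY);u=u.round().astype(int)
m=cv2.inRange(g,0,100);m2=np.zeros_like(m);m2[u[1]-16:u[1]+17,u[0]-18:u[0]+19]=255
for c,s in blobs(m&m2,60): X=onz("wrist",c,.113,P);print(c,s,X,R.inv().apply(X-P[0])*1000)
for c,s in blue(im): print(c,s)
E
```

```text
t: 18.63
tool_pos: [0.5298, 0.0835, 0.2657]
tool_rot: [-3.139, -0.0, 1.817]
ft_force: [-0.4, -0.3, -0.6]
width: 0.043
finger_force: 0.0
t: 19.47
tool_pos: [0.5299, 0.0835, 0.2656]
tool_rot: [-3.141, -0.002, 3.017]
ft_force: [0.5, 0.2, -0.1]
width: 0.0429
finger_force: 0.0
t: 20.22
tool_pos: [0.53, 0.0836, 0.2658]
tool_rot: [3.14, -0.001, -2.414]
ft_force: [-0.3, 0.5, -0.3]
width: 0.0429
finger_force: 0.0
[ 0.41661688  0.78935487 -1.22955563  1.76142168  0.80019673  1.19617454
  1.2493149 ]
(array([0.53015587, 0.08372064, 0.2660709 ]), array([ 3.14044098e+00, -1.15084694e-03, -2.41496680e+00]))
(0.5302, 0.0815, 0.094, -138) lin [1.2, -1.9, 172.1] rot [0.001, -0.001, -0.006]
[321.51103875 177.96101314]
[321.1 170.7] [315, 166, 14, 14, 65] [0.52527668 0.0769109  0.113     ] [  7.99469801  -2.02453952 153.07797435]
[443.3 283.4] [420, 270, 54, 30, 960]
```

```bash
python3 -m handwheel '{"linear":[[1,-2,40],[1,-2,80],[1,-2,115],[1,-2,140],[1,-2,155],[1,-2,168],[1,-2,168],[1,-2,168],[1,-2,168],[1,-2,168]],"rotation":[[0,0,0],[0,0,0],[0,0,0],[0,0,0],[0,0,0],[0,0,0],[0,0,0],[0,0,0],[0,0,0],[0,0,0]],"gripper":[0.5,0.5,0.5,0.5,0.5,0.5,0.5,0.1,0.1,0.1]}' 20;python3 -m handwheel '{"linear":[[0,0,0],[0,0,0],[0,0,0]],"rotation":[[0,0,0],[0,0,0],[0,0,0]],"gripper":[0.1,0.1,0.1]}'; python3 - <<'E'
from h import *
o=bot.get_obs();print(o["q"],balxy(o["tool_pos"]))
for n in("top","side"):
    i=imaging.grab_frame(n);print(n,[(c.tolist(),s[4]) for c,s in blue(i)])
E
```

```text
t: 21.1
tool_pos: [0.5317, 0.0819, 0.0999]
tool_rot: [-3.141, 0.001, -2.413]
ft_force: [-0.2, -0.1, -1.4]
width: 0.0173
finger_force: 19.2
t: 21.35
tool_pos: [0.5317, 0.0819, 0.0998]
tool_rot: [-3.141, 0.001, -2.413]
ft_force: [0.1, -0.1, 3.9]
width: 0.017
finger_force: 19.7
[ 0.32658307  0.99540625 -1.04243005  1.91587761  1.10161148  0.94884323
  1.02289337] [-5.55423317e-02  3.86569391e-05]
top [([330.0, 138.7], 371), ([195.4, 202.7], 286), ([251.9, 212.1], 347)]
side [([275.4, 200.8], 231), ([595.1, 385.7], 161)]
```

```bash
python3 -m handwheel '{"linear":[[0,-8,0],[0,-16,0],[0,-24,0],[0,-32,0],[0,-39,0],[0,-45,0],[0,-45,0],[0,-45,0],[0,-45,0],[0,-45,0]],"rotation":[[0,0,0],[0,0,0],[0,0,0],[0,0,0],[0,0,0],[0,0,0],[0,0,0],[0,0,0],[0,0,0],[0,0,0]],"gripper":[0.1,0.1,0.1,0.1,0.1,0.1,0.1,0.1,0.1,0.1]}'; python3 - <<'E'
from h import *
o=bot.get_obs();print(balxy(o["tool_pos"]))
for n in("top","side"):
    i=imaging.grab_frame(n);print(n,[(c.tolist(),s[4]) for c,s in blue(i)])
b=np.array([.5297,.2143,.19]);a=np.array([.6645,.068,.19])
for n in ("top","side"):
    for z in (0,.009,.018): print(n,z,proj(n,b+[0,0,z]).round(2),proj(n,a+[0,0,z]).round(2))
E
```

```text
t: 22.28
tool_pos: [0.5616, 0.0489, 0.0994]
tool_rot: [-3.141, 0.002, -2.412]
ft_force: [2.3, 1.0, 4.8]
width: 0.0168
finger_force: 19.7
[-0.05538087 -0.0444823 ]
top [([326.8, 137.4], 211), ([195.4, 202.7], 286), ([251.5, 211.9], 355)]
side [([314.8, 137.9], 168), ([275.2, 199.0], 243), ([595.2, 385.7], 162)]
top 0 [250.12 208.17] [327.99 138.64]
top 0.009 [249.55 207.82] [328.17 137.64]
top 0.018 [248.97 207.47] [328.35 136.61]
side 0 [273.78 198.99] [314.88 138.71]
side 0.009 [273.4  196.96] [314.84 136.43]
side 0.018 [273.02 194.9 ] [314.79 134.1 ]
```

```bash
python3 -m handwheel '{"linear":[[0,0,0],[0,0,0],[0,0,-30],[0,0,-70],[0,10,-110],[0,20,-150],[-20,35,-165],[-60,45,-165],[-100,45,-155],[-130,45,-140]],"rotation":[[0,0,0],[0,0,0],[0,0,0],[0,0,0],[0,0,0],[0,0,0],[0,0,0],[0,0,0],[0,0,0],[0,0,0]],"gripper":[0.4,0.5,0.5,0.5,0.5,0.5,0.5,0.5,0.5,0.5]}';python3 -m handwheel '{"linear":[[-20,0,10],[-20,0,10],[-20,0,10],[-20,0,10],[-20,0,10]],"rotation":[[0,0,0],[0,0,0],[0,0,0],[0,0,0],[0,0,0]],"gripper":[0.5,0.5,0.5,0.5,0.5]}'; python3 - <<'E'
from h import *
im=imaging.grab_frame("wrist");o=bot.get_obs();P=(o["tool_pos"],o["tool_rot"]);print(P,balxy(P[0]))
cv2.imwrite("pics/w12.png",im);g=cv2.cvtColor(im,cv2.COLOR_BGR2GRAY)
for n in("top","side"):
    i=imaging.grab_frame(n);print(n,[(c.tolist(),s[4]) for c,s in blue(i)])
for c,s in blue(im): print(c,s)
u=proj("wrist",B(.025,0,.168),P);print(u);u=u.round().astype(int)
for r in range(u[1]-40,u[1]+40,4): print(r,g[r,u[0]-80:u[0]+80:4].tolist())
E
```

```text
t: 23.22
tool_pos: [0.6293, 0.1708, 0.24]
tool_rot: [-3.14, 0.002, -2.411]
ft_force: [0.8, 0.1, 1.5]
width: 0.0427
finger_force: 0.0
t: 23.63
tool_pos: [0.6425, 0.1805, 0.2292]
tool_rot: [-3.141, -0.001, -2.413]
ft_force: [-0.2, -0.1, -0.2]
width: 0.0427
finger_force: 0.0
(array([0.64264194, 0.18047696, 0.2294296 ]), array([-3.14071640e+00, -4.62803380e-04, -2.41289845e+00])) [ 0.09289016 -0.00091327]
top [([195.4, 202.6], 285), ([251.1, 211.7], 355)]
side [([316.0, 138.8], 183), ([274.9, 198.1], 255), ([595.4, 385.7], 169)]
[527.3 109.1] [482, 66, 91, 89, 6373]
[135.6 119.3] [94, 80, 95, 83, 5388]
[510.3 218.7] [482, 196, 57, 47, 1935]
[324.20291556 108.98050291]
69 [107, 107, 105, 105, 106, 106, 102, 105, 104, 103, 108, 105, 102, 100, 120, 116, 114, 117, 117, 116, 117, 113, 117, 118, 115, 114, 114, 106, 109, 116, 94, 97, 100, 93, 95, 94, 96, 96, 97, 98]
73 [128, 129, 106, 106, 107, 107, 109, 106, 102, 122, 122, 121, 119, 118, 132, 126, 117, 117, 120, 119, 118, 119, 117, 114, 120, 113, 101, 117, 116, 99, 97, 99, 100, 96, 95, 96, 95, 95, 99, 99]
77 [130, 133, 112, 109, 106, 110, 110,
[... 2919 characters left out ...]
 191, 194, 193, 192, 191, 191, 193, 196, 194, 193, 192, 190, 194, 190, 195, 195, 190]
137 [240, 239, 197, 195, 200, 196, 194, 195, 196, 200, 196, 198, 198, 198, 194, 195, 193, 193, 192, 197, 194, 196, 194, 192, 195, 194, 191, 193, 190, 193, 193, 197, 197, 193, 191, 192, 195, 195, 190, 194]
141 [237, 233, 203, 197, 199, 198, 197, 198, 192, 199, 198, 195, 195, 196, 196, 194, 196, 193, 195, 194, 199, 195, 191, 196, 191, 191, 195, 193, 193, 193, 194, 192, 190, 192, 190, 195, 194, 192, 191, 192]
145 [239, 194, 198, 195, 197, 198, 194, 193, 197, 194, 199, 196, 192, 191, 193, 195, 195, 197, 193, 194, 192, 197, 196, 195, 195, 192, 190, 193, 193, 192, 194, 190, 189, 192, 192, 190, 192, 191, 194, 192]
```

```bash
python3 - <<'E'
import cv2,numpy as np
g=cv2.cvtColor(cv2.imread("pics/w12.png"),cv2.COLOR_BGR2GRAY).astype(float)
for r in (117,119,121,123,124,126,128,130,131): print(r,g[r,282:296].astype(int).tolist(),g[r,314:338].astype(int).tolist(),g[r,358:372].astype(int).tolist())
def edge(p,o,thr): 
    i=[k for k in range(len(p)-1) if (p[k]-thr)*(p[k+1]-thr)<=0 and p[k]!=p[k+1]]
    return [round(o+k+(thr-p[k])/(p[k+1]-p[k]),2) for k in i]
for r in range(119,123): print(r,"plate",edge(g[r,280:375],280,225))
for r in range(124,131): print(r,"ptr",edge(g[r,308:345],308,(np.median(g[r,300:315])+105)/2))
E
```

```text
117 [212, 212, 211, 215, 213, 196, 161, 140, 138, 131, 131, 134, 131, 130] [131, 127, 125, 126, 132, 134, 134, 136, 135, 136, 130, 126, 128, 129, 129, 136, 139, 136, 141, 140, 140, 135, 131, 137] [155, 156, 157, 154, 154, 157, 161, 181, 178, 178, 196, 192, 194, 194]
119 [212, 213, 214, 198, 202, 223, 233, 239, 240, 240, 239, 240, 241, 241] [227, 228, 229, 230, 227, 228, 229, 228, 229, 226, 225, 224, 222, 225, 225, 227, 229, 231, 232, 233, 233, 231, 231, 233] [233, 233, 234, 233, 233, 234, 233, 236, 233, 210, 189, 190, 193, 192]
121 [211, 212, 211, 187, 208, 243, 249, 249, 250, 250, 250, 249, 250, 250] [239, 238, 240, 241, 241, 242, 242, 242, 240, 239, 242, 243, 241, 241, 242, 242, 243, 244, 243, 244, 245, 243, 243, 243] [241, 240, 241, 239, 239, 239, 239, 234, 217, 197, 194, 190, 191, 193]
123 [184, 182, 182, 185, 185, 189, 190, 190, 190, 184, 173, 171, 175, 174] [159, 158, 146, 118, 103, 108, 101, 107, 106, 109, 107, 105, 106, 107, 107, 106, 106, 107, 109, 107, 113, 131, 145, 145] [149, 148, 146, 149, 145, 147, 147, 145, 144, 148, 149, 145, 148, 147]
124 [160, 149, 143, 147, 146, 14
[... 1221 characters left out ...]
93, 189] [196, 195, 196, 194, 194, 195, 195, 195, 195, 194, 193, 194, 196, 194]
119 plate [np.float64(287.2), np.float64(324.0), np.float64(324.0), np.float64(327.0), np.float64(328.0), np.float64(366.35)]
120 plate [np.float64(286.57), np.float64(366.4)]
121 plate [np.float64(286.49), np.float64(365.53)]
122 plate [np.float64(286.44), np.float64(299.75)]
124 ptr [np.float64(316.31), np.float64(334.78)]
125 ptr [np.float64(316.46), np.float64(334.65)]
126 ptr [np.float64(316.72), np.float64(334.66)]
127 ptr [np.float64(317.27), np.float64(334.61)]
128 ptr [np.float64(317.36), np.float64(334.42)]
129 ptr [np.float64(318.36), np.float64(333.33)]
130 ptr [np.float64(319.97), np.float64(329.85)]
```

```bash
cat >>h.py <<'E'
def caps():
    im=imaging.grab_frame("wrist");o=bot.get_obs();P=(o["tool_pos"],o["tool_rot"])
    s=imaging.grab_frame("side")
    print("side",[(c.tolist(),k[4]) for c,k in blue(s)])
    M=np.array([np.append(c,k[2:5]) for c,k in blue(im)]);print("wrist",M.tolist(),P[0].round(4),P[1].round(4))
    return im,P
E
python3 - <<'E'
from h import *
im,P=caps()
go(tuple(B(.055,0,.262))+(-138,),tuple(B(-.0555,-.0445,.1))+(-138,))
# compare old tilted image w11
E
```

```text
side [([316.3, 138.8], 179), ([275.2, 198.1], 241), ([595.2, 385.7], 165)]
wrist [[527.4, 108.0, 90.0, 89.0, 6370.0], [135.9, 118.3, 95.0, 83.0, 5354.0], [510.5, 217.9, 57.0, 47.0, 1932.0]] [0.643  0.1808 0.2295] [-3.1408e+00  2.0000e-04 -2.4130e+00]
(np.float64(0.6138729654012567), np.float64(0.1558021833497372), np.float64(0.262), -138) lin [38.5, 0.6, -32.6] rot [-0.001, 0.0, -0.004]
(np.float64(0.5615317741689737), np.float64(0.04879330661333932), np.float64(0.1), -138) lin [148.8, -44.3, 129.4] rot [-0.001, 0.0, -0.004]
```

```bash
python3 -m handwheel '{"linear":[[15,0,-28],[50,0,-30],[90,-5,-30],[125,-25,-30],[149,-44,-10],[149,-44,30],[149,-44,70],[149,-44,105],[149,-44,129],[149,-44,129]],"rotation":[[0,0,0],[0,0,0],[0,0,0],[0,0,0],[0,0,0],[0,0,0],[0,0,0],[0,0,0],[0,0,0],[0,0,0]],"gripper":[0.5,0.5,0.5,0.5,0.5,0.5,0.5,0.5,0.5,0.5]}';python3 -m handwheel '{"linear":[[0,0,0],[0,0,0],[0,0,0],[0,0,0],[0,3,0],[0,7,0],[0,10.5,0],[0,10.5,0],[0,10.5,0],[0,10.5,0]],"rotation":[[0,0,0],[0,0,0],[0,0,0],[0,0,0],[0,0,0],[0,0,0],[0,0,0],[0,0,0],[0,0,0],[0,0,0]],"gripper":[0.1,0.1,0.1,0.1,0.1,0.1,0.1,0.1,0.1,0.1]}';python3 -c "
from h import *
print(balxy(bot.get_obs()['tool_pos']))"
```

```text
t: 24.72
tool_pos: [0.5582, 0.0473, 0.0954]
tool_rot: [3.139, -0.008, -2.413]
ft_force: [-0.5, -1.0, -0.7]
width: 0.0426
finger_force: 0.0
t: 25.55
tool_pos: [0.5545, 0.0587, 0.1015]
tool_rot: [-3.141, 0.003, -2.412]
ft_force: [-0.6, -0.0, 8.3]
width: 0.0167
finger_force: 20.8
[-0.05405114 -0.0324383 ]
```

```bash
python3 -m handwheel '{"linear":[[0,0,0],[0,0,0],[0,0,-30],[0,0,-70],[0,10,-110],[0,20,-150],[-20,30,-165],[-60,33,-165],[-100,33,-155],[-130,33,-140]],"rotation":[[0,0,0],[0,0,0],[0,0,0],[0,0,0],[0,0,0],[0,0,0],[0,0,0],[0,0,0],[0,0,0],[0,0,0]],"gripper":[0.4,0.5,0.5,0.5,0.5,0.5,0.5,0.5,0.5,0.5]}';python3 -m handwheel '{"linear":[[-20,0,12],[-20,0,12],[-20,0,12],[-20,0,12],[-20,0,12],[-20,0,12],[-20,0,12],[-20,0,12]],"rotation":[[0,0,0],[0,0,0],[0,0,0],[0,0,0],[0,0,0],[0,0,0],[0,0,0],[0,0,0]],"gripper":[0.5,0.5,0.5,0.5,0.5,0.5,0.5,0.5]}'; python3 - <<'E'
from h import *
im,P=caps();cv2.imwrite("pics/w13.png",im)
A=cv2.imread("pics/w12.png")
d=cv2.absdiff(im,A).max(2)[95:140,240:410]
print(balxy(P[0]))
g=cv2.cvtColor(im,cv2.COLOR_BGR2GRAY)
go(tuple(B(-.0555,-.0325,.1))+(-138,))
for r in range(100,136,3): print(r,g[r,280:374:3].tolist())
E
```

```text
t: 26.38
tool_pos: [0.6314, 0.1714, 0.2417]
tool_rot: [-3.14, 0.005, -2.412]
ft_force: [0.3, 0.8, 0.9]
width: 0.043
finger_force: 0.0
t: 27.05
tool_pos: [0.6441, 0.1813, 0.2285]
tool_rot: [-3.141, 0.0, -2.413]
ft_force: [-1.0, -0.0, -0.7]
width: 0.0426
finger_force: 0.0
side [([316.2, 137.6], 180), ([275.3, 199.3], 240), ([595.3, 385.8], 168)]
wrist [[523.5, 105.1, 89.0, 87.0, 6093.0], [129.1, 116.6, 100.0, 86.0, 5824.0], [511.5, 216.9, 57.0, 47.0, 1962.0]] [0.6441 0.1814 0.2284] [-3.1410e+00  3.0000e-04 -2.4129e+00]
[ 0.09460685 -0.00121904]
(np.float64(0.5535022068926675), np.float64(0.05771104451906804), np.float64(0.1), -138) lin [150.1, -32.0, 128.2] rot [-0.0, 0.0, -0.004]
100 [253, 253, 249, 251, 251, 249, 249, 169, 166, 169, 167, 166, 166, 185, 250, 250, 249, 243, 241, 242, 242, 242, 242, 241, 249, 249, 242, 241, 244, 243, 243, 151]
103 [180, 191, 192, 183, 120, 118, 123, 119, 121, 132, 127, 131, 128, 129, 78, 106, 108, 110, 126, 128, 129, 134, 146, 166, 168, 165, 167, 165, 165, 167, 168, 164]
106 [170, 189, 193, 193, 188, 121, 120, 123, 226, 206, 180, 185, 185, 181, 182, 176
[... 851 characters left out ...]
 138, 136, 137, 138, 135, 140, 137, 137, 138]
124 [251, 245, 245, 217, 224, 225, 224, 224, 228, 230, 230, 232, 234, 92, 97, 96, 93, 95, 100, 242, 241, 242, 244, 245, 245, 246, 246, 242, 240, 238, 247, 248]
127 [230, 229, 229, 226, 226, 224, 216, 210, 212, 210, 212, 215, 214, 189, 108, 123, 128, 142, 183, 202, 205, 199, 200, 205, 201, 196, 195, 195, 188, 187, 189, 188]
130 [211, 210, 208, 208, 211, 210, 202, 187, 188, 186, 188, 191, 189, 186, 189, 184, 188, 190, 186, 188, 186, 189, 186, 187, 189, 186, 189, 191, 189, 190, 190, 192]
133 [212, 192, 187, 191, 194, 195, 193, 191, 188, 187, 185, 187, 187, 189, 187, 187, 189, 191, 189, 187, 192, 190, 187, 187, 187, 185, 189, 188, 187, 188, 189, 190]
```

```bash
python3 -m handwheel '{"linear":[[15,0,-28],[50,0,-30],[90,0,-30],[125,0,-15],[152,1,5],[152,1,13],[152,1,13],[152,1,13],[152,1,13]],"rotation":[[0,0,0],[0,0,0],[0,0,0],[0,0,0],[0,0,0],[0,0,0],[0,0,0],[0,0,0],[0,0,0]],"gripper":[0.5,0.5,0.5,0.5,0.5,0.5,0.5,0.5,0.5]}'; python3 - <<'E'
from h import *
im,P=caps();cv2.imwrite("pics/w14.png",im);print(balxy(P[0]))
g=cv2.cvtColor(im,cv2.COLOR_BGR2GRAY)
for X in ((.015,0,.172),(.015,.025,.172),(.015,-.025,.172),(.015,0,.13)): print(X,proj("wrist",B(*X),P).round(1))
u=proj("wrist",B(.015,0,.165),P).round().astype(int)
for r in range(max(0,u[1]-30),u[1]+45,3): print(r,g[r,u[0]-54:u[0]+54:3].tolist())
E
```

```text
t: 27.9
tool_pos: [0.5314, 0.083, 0.216]
tool_rot: [3.141, 0.003, -2.412]
ft_force: [-0.1, 0.4, 0.8]
width: 0.0425
finger_force: 0.0
side [([275.3, 199.2], 248), ([595.3, 385.8], 171)]
wrist [[485.6, 352.8, 17.0, 21.0, 131.0], [160.1, 353.4, 15.0, 20.0, 116.0], [185.8, 386.0, 26.0, 31.0, 157.0]] [0.5314 0.0831 0.216 ] [ 3.1415e+00  3.1000e-03 -2.4121e+00]
[-0.0549081  0.0011744]
(0.015, 0, 0.172) [321.9 314. ]
(0.015, 0.025, 0.172) [357.7 313.9]
(0.015, -0.025, 0.172) [286.1 314.1]
(0.015, 0, 0.13) [322.1 280.7]
278 [58, 59, 61, 55, 221, 245, 245, 202, 201, 202, 205, 209, 209, 210, 214, 215, 217, 55, 57, 61, 59, 231, 232, 234, 235, 238, 238, 241, 242, 244, 250, 252, 252, 43, 46, 44]
281 [54, 56, 55, 54, 226, 250, 251, 250, 251, 251, 254, 254, 254, 254, 253, 254, 254, 58, 60, 61, 60, 254, 253, 253, 253, 253, 254, 254, 254, 253, 253, 253, 253, 120, 44, 46]
284 [58, 56, 56, 55, 118, 114, 118, 117, 114, 116, 120, 118, 120, 122, 118, 119, 115, 56, 58, 58, 57, 115, 121, 123, 118, 118, 119, 117, 123, 117, 120, 118, 121, 78, 44, 42]
287 [55, 52, 53, 56, 115, 116, 119, 113, 118, 115, 117, 118
[... 3173 characters left out ...]
112, 114, 116, 115, 119, 113, 116, 114, 114, 118, 117, 116, 114, 110, 110, 111, 115, 116, 114, 122, 130, 130, 117, 111, 118, 114, 112, 116, 117, 119, 116, 119, 114, 117]
344 [93, 108, 110, 112, 118, 114, 114, 115, 117, 118, 113, 112, 117, 117, 116, 114, 112, 115, 111, 115, 130, 128, 127, 124, 115, 91, 81, 118, 149, 146, 147, 150, 147, 145, 140, 158]
347 [78, 114, 117, 100, 91, 72, 152, 148, 149, 149, 145, 145, 140, 155, 156, 156, 154, 157, 157, 159, 157, 155, 155, 154, 158, 156, 156, 156, 153, 155, 151, 156, 156, 155, 154, 153]
350 [61, 72, 73, 71, 70, 70, 69, 72, 71, 67, 157, 156, 156, 156, 153, 155, 158, 157, 156, 155, 157, 156, 154, 156, 156, 154, 158, 154, 71, 73, 74, 69, 71, 72, 72, 73]
```

```bash
python3 - <<'E'
import cv2,numpy as np
g=cv2.cvtColor(cv2.imread("pics/w14.png"),cv2.COLOR_BGR2GRAY).astype(float)
p=g[318:325,285:362].mean(0);print(285,p.astype(int).tolist())
for a,b in ((311,316),(318,324),(325,328)):
    p=g[a:b,285:362].mean(0); d=np.clip(112-p,0,None)
    n,l=cv2.connectedComponents((d>0).astype(np.uint8)[None]); l=l[0]
    print(a,[(round(285+(np.arange(len(d))[l==k]*d[l==k]).sum()/d[l==k].sum(),2),int(d[l==k].sum())) for k in range(1,n)])
for r in (332,333,334): print(r,g[r,292:308].astype(int).tolist(),g[r,345:366].astype(int).tolist())
E
```

```text
285 [114, 114, 114, 115, 114, 117, 121, 120, 122, 122, 122, 123, 126, 114, 72, 77, 115, 126, 124, 123, 122, 116, 79, 73, 112, 125, 123, 123, 122, 118, 82, 68, 108, 123, 124, 123, 123, 87, 34, 34, 72, 111, 126, 124, 124, 123, 88, 59, 100, 123, 124, 125, 124, 126, 92, 56, 100, 127, 126, 126, 126, 125, 94, 55, 98, 124, 124, 124, 123, 126, 126, 126, 132, 127, 115, 115, 116]
311 [(np.float64(323.67), 112)]
318 [(np.float64(299.51), 73), (np.float64(307.59), 73), (np.float64(315.7), 76), (np.float64(323.59), 217), (np.float64(331.86), 88), (np.float64(339.89), 88), (np.float64(347.93), 87)]
325 [(np.float64(299.0), 8), (np.float64(307.12), 5), (np.float64(315.59), 7), (np.float64(323.84), 253), (np.float64(331.93), 4)]
332 [169, 174, 204, 223, 222, 223, 226, 223, 221, 217, 188, 168, 172, 166, 173, 176] [190, 195, 200, 204, 201, 207, 207, 210, 206, 229, 239, 241, 239, 237, 190, 116, 115, 117, 120, 115, 114]
333 [237, 238, 241, 248, 251, 251, 251, 250, 250, 249, 246, 238, 237, 238, 238, 239] [239, 239, 241, 241, 243, 244, 243, 244, 249, 251, 252, 252, 252, 249, 207, 117, 117, 117, 117, 115, 118]
334 [249, 250, 249, 252, 253, 253, 252, 252, 253, 253, 252, 251, 248, 249, 249, 250] [237, 238, 238, 241, 241, 238, 240, 242, 245, 246, 245, 245, 239, 218, 163, 119, 118, 115, 117, 113, 117]
```

```bash
python3 - <<'E'
from h import *
P=(np.array([0.53015587, 0.08372064, 0.2660709 ]), np.array([ 3.14044098e+00, -1.15084694e-03, -2.41496680e+00]))
g=cv2.cvtColor(cv2.imread("pics/w11.png"),cv2.COLOR_BGR2GRAY)
u=proj("wrist",B(.015,0,.165),P).round().astype(int);print(u)
for r in range(u[1]-6,u[1]+22,3): print(r,g[r,u[0]-32:u[0]+34].tolist())
go(tuple(B(-.2,0,.3))+(-138,))
E
```

```text
[321 272]
266 [119, 120, 114, 113, 114, 116, 111, 116, 117, 123, 120, 119, 119, 119, 116, 123, 117, 119, 120, 121, 118, 115, 120, 119, 121, 116, 119, 94, 64, 55, 54, 55, 58, 54, 61, 57, 60, 54, 58, 56, 57, 58, 74, 103, 120, 121, 120, 117, 116, 118, 120, 118, 116, 112, 115, 112, 112, 113, 118, 116, 117, 116, 119, 117, 116, 117]
269 [115, 116, 116, 111, 114, 118, 109, 118, 115, 113, 117, 113, 117, 117, 119, 116, 116, 118, 118, 119, 119, 119, 116, 114, 115, 117, 115, 87, 55, 54, 55, 57, 60, 52, 57, 61, 56, 57, 55, 74, 73, 57, 57, 83, 107, 113, 114, 117, 115, 115, 116, 115, 117, 114, 118, 115, 116, 113, 113, 117, 114, 115, 116, 111, 116, 116]
272 [116, 117, 116, 119, 116, 115, 117, 114, 118, 121, 120, 126, 121, 123, 116, 116, 117, 115, 121, 114, 118, 116, 117, 118, 117, 116, 116, 89, 54, 53, 58, 53, 57, 56, 57, 55, 57, 55, 59, 91, 92, 59, 61, 58, 93, 117, 117, 113, 114, 115, 118, 115, 115, 111, 114, 117, 114, 114, 115, 116, 115, 114, 113, 114, 115, 116]
275 [117, 118, 114, 119, 119, 116, 117, 117, 116, 116, 114, 117, 116, 116, 118, 122, 114, 117, 116, 115, 116, 115, 112, 115, 114, 115, 1
[... 1596 characters left out ...]
9, 121, 120, 120, 120, 120, 122, 119, 120, 120, 121, 108, 86, 71, 85, 110, 120, 121, 120, 123, 122, 122, 125, 122, 121, 118, 119, 116, 117, 115, 116, 116, 118, 121, 122, 126, 123, 120, 117, 116, 112, 117, 118, 117, 117, 115]
293 [114, 115, 114, 113, 156, 203, 222, 222, 225, 225, 226, 228, 224, 224, 224, 220, 219, 222, 227, 229, 229, 230, 230, 227, 228, 228, 230, 232, 232, 230, 231, 231, 229, 229, 231, 232, 235, 238, 240, 238, 237, 238, 238, 237, 236, 234, 231, 232, 233, 233, 233, 233, 237, 237, 239, 239, 241, 241, 241, 240, 241, 249, 232, 118, 117, 115]
(np.float64(0.4243710349045211), np.float64(-0.014826121271771658), np.float64(0.3), -138) lin [144.7, -1.7, -84.5] rot [0.0, 0.003, -0.003]
```

```bash
python3 - <<'E'
from h import *
a=cv2.imread("pics/w14.png");b=cv2.imread("pics/w11.png")
g=lambda i:cv2.cvtColor(i,cv2.COLOR_BGR2GRAY)
A=g(a);Bm=g(b)
print("w14");
for r in range(284,316,2): print(r,A[r,306:342].tolist())
print("w11")
for r in range(224,280,3): print(r,Bm[r,306:345].tolist())
E
```

```text
w14
284 [119, 122, 121, 120, 118, 122, 125, 119, 121, 117, 115, 91, 57, 56, 57, 58, 58, 59, 60, 58, 60, 57, 57, 61, 94, 115, 117, 122, 121, 122, 123, 123, 120, 121, 118, 120]
286 [124, 116, 116, 118, 119, 116, 119, 118, 120, 116, 121, 92, 57, 57, 58, 55, 56, 59, 59, 60, 58, 62, 58, 59, 90, 117, 118, 118, 119, 121, 121, 119, 123, 119, 118, 119]
288 [120, 118, 120, 116, 113, 119, 118, 119, 117, 122, 120, 91, 56, 56, 59, 56, 58, 60, 60, 60, 56, 57, 60, 59, 85, 110, 117, 119, 116, 119, 116, 122, 119, 117, 120, 116]
290 [120, 115, 115, 115, 118, 117, 119, 119, 115, 119, 110, 79, 58, 59, 60, 60, 56, 57, 59, 63, 56, 60, 53, 57, 83, 105, 120, 121, 116, 115, 118, 118, 115, 120, 118, 113]
292 [117, 120, 116, 116, 114, 119, 117, 115, 115, 117, 110, 82, 58, 52, 58, 56, 57, 57, 60, 57, 55, 60, 58, 57, 77, 107, 121, 118, 116, 115, 116, 119, 118, 113, 119, 115]
294 [119, 118, 119, 119, 115, 115, 116, 113, 115, 119, 111, 81, 55, 57, 52, 58, 56, 57, 58, 59, 55, 54, 57, 57, 75, 105, 117, 116, 120, 117, 115, 117, 121, 118, 119, 115]
296 [126, 118, 118, 119, 117, 114, 119, 117, 118, 117, 110, 79, 55, 54
[... 4589 characters left out ...]
7, 115, 87, 55, 54, 55, 57, 60, 52, 57, 61, 56, 57, 55, 74, 73, 57, 57, 83, 107, 113, 114, 117, 115, 115, 116, 115, 117, 114, 118, 115]
272 [115, 121, 114, 118, 116, 117, 118, 117, 116, 116, 89, 54, 53, 58, 53, 57, 56, 57, 55, 57, 55, 59, 91, 92, 59, 61, 58, 93, 117, 117, 113, 114, 115, 118, 115, 115, 111, 114, 117]
275 [117, 116, 115, 116, 115, 112, 115, 114, 115, 112, 81, 56, 52, 56, 57, 55, 51, 57, 60, 51, 55, 54, 86, 106, 89, 79, 89, 99, 109, 115, 113, 114, 114, 116, 113, 114, 113, 113, 116]
278 [125, 128, 129, 126, 124, 124, 120, 116, 116, 116, 113, 111, 116, 111, 111, 113, 113, 113, 112, 113, 115, 114, 115, 119, 121, 120, 119, 116, 124, 122, 121, 125, 122, 121, 119, 119, 119, 118, 117]
```

```bash
python3 -m handwheel '{"linear":[[0,-15,20],[0,-34,50],[0,-34,85],[0,-34,110],[0,-34,115],[0,-34,115],[0,-34,115],[0,-34,115],[0,-34,115],[0,-34,115]],"rotation":[[0,0,0],[0,0,0],[0,0,0],[0,0,0],[0,0,0],[0,0,0],[0,0,0],[0,0,0],[0,0,0],[0,0,0]],"gripper":[0.5,0.5,0.5,0.5,0.5,0.5,0.1,0.1,0.1,0.1]}';python3 -m handwheel '{"linear":[[0,0,0],[0,0,0],[0,0,0]],"rotation":[[0,0,0],[0,0,0],[0,0,0]],"gripper":[0.1,0.1,0.1]}';python3 -c "
from h import *
print(balxy(bot.get_obs()['tool_pos']))"
```

```text
t: 28.83
tool_pos: [0.5541, 0.0573, 0.1018]
tool_rot: [-3.14, 0.004, -2.412]
ft_force: [0.7, 1.4, 3.2]
width: 0.0173
finger_force: 20.0
t: 29.08
tool_pos: [0.5543, 0.057, 0.1013]
tool_rot: [-3.14, 0.004, -2.413]
ft_force: [2.5, 1.1, 6.6]
width: 0.0169
finger_force: 20.4
[-0.05536193 -0.03357191]
```

```bash
python3 -m handwheel '{"linear":[[0,-0.7,0],[0,-1.4,0],[0,-1.4,0],[0,-1.4,0],[0,-1.4,0]],"rotation":[[0,0,0],[0,0,0],[0,0,0],[0,0,0],[0,0,0]],"gripper":[0.1,0.1,0.1,0.1,0.1]}';python3 -c "
from h import *
print(balxy(bot.get_obs()['tool_pos']))"; python3 -m handwheel '{"linear":[[0,0,0],[0,0,0],[0,0,-30],[0,0,-70],[0,15,-100],[0,36,-115],[0,36,-115],[0,36,-115],[0,36,-115],[0,36,-115]],"rotation":[[0,0,0],[0,0,0],[0,0,0],[0,0,0],[0,0,0],[0,0,0],[0,0,0],[0,0,0],[0,0,0],[0,0,0]],"gripper":[0.4,0.5,0.5,0.5,0.5,0.5,0.5,0.5,0.5,0.5]}';python3 - <<'E'
from h import *
im,P=caps();cv2.imwrite("pics/w15.png",im);print(balxy(P[0]))
A=cv2.cvtColor(im,cv2.COLOR_BGR2GRAY)
for r in range(236,282,4): print(r,A[r,310:340].tolist())
for r in range(302,318,1): print(r,A[r,310:340].tolist())
W=cv2.cvtColor(cv2.imread("pics/w14.png"),cv2.COLOR_BGR2GRAY)
print("w14")
for r in range(236,282,4): print(r,W[r,310:340].tolist())
E
```

```text
t: 29.5
tool_pos: [0.5549, 0.0564, 0.1012]
tool_rot: [-3.141, 0.004, -2.412]
ft_force: [1.9, 2.3, 6.1]
width: 0.0168
finger_force: 20.4
[-0.05536973 -0.03442897]
t: 30.33
tool_pos: [0.5294, 0.0802, 0.2135]
tool_rot: [3.142, -0.003, -2.414]
ft_force: [-0.2, 0.2, 0.3]
width: 0.0426
finger_force: 0.0
side [([275.1, 198.9], 244), ([595.3, 385.8], 170)]
wrist [[160.0, 353.3, 15.0, 20.0, 102.0], [485.7, 353.1, 17.0, 20.0, 128.0], [189.0, 385.1, 33.0, 39.0, 360.0], [463.6, 388.9, 22.0, 25.0, 103.0]] [0.5294 0.0804 0.2135] [ 3.1412e+00 -2.8000e-03 -2.4141e+00]
[-0.05823515  0.00043908]
236 [125, 123, 124, 121, 123, 123, 112, 100, 105, 100, 105, 105, 105, 101, 106, 103, 104, 100, 103, 103, 101, 101, 103, 102, 104, 99, 100, 101, 102, 104]
240 [122, 125, 114, 104, 103, 101, 101, 104, 103, 100, 102, 100, 101, 99, 100, 101, 102, 99, 102, 102, 100, 103, 101, 101, 97, 101, 101, 103, 103, 104]
244 [108, 103, 104, 103, 101, 103, 103, 104, 105, 102, 101, 97, 102, 100, 105, 101, 103, 102, 102, 104, 103, 105, 104, 103, 103, 105, 103, 102, 111, 156]
248 [138, 139, 136, 142, 142, 139, 142, 142, 141, 140, 
[... 4614 characters left out ...]
96, 195, 197, 196, 196, 196, 196, 196, 146, 58, 64, 104, 219, 245, 244, 244, 245, 245, 245, 245, 245, 245, 245, 245, 249, 252]
268 [253, 253, 252, 236, 197, 195, 193, 172, 108, 74, 70, 71, 63, 62, 65, 66, 63, 67, 73, 144, 232, 247, 248, 248, 251, 253, 253, 253, 253, 253]
272 [227, 227, 203, 209, 218, 206, 198, 163, 91, 59, 60, 63, 58, 59, 61, 63, 66, 58, 63, 75, 173, 208, 198, 207, 213, 206, 196, 172, 191, 205]
276 [131, 131, 131, 132, 131, 133, 131, 106, 68, 61, 59, 57, 59, 60, 64, 61, 62, 57, 59, 65, 109, 137, 136, 136, 137, 137, 139, 139, 137, 136]
280 [253, 253, 253, 253, 253, 253, 253, 231, 91, 61, 58, 62, 57, 61, 61, 63, 57, 61, 62, 60, 234, 253, 253, 253, 253, 253, 253, 253, 253, 253]
```

```bash
python3 - <<'E'
import cv2,numpy as np
for n,(a,b),(m0,m1) in (("w14",(294,310),(318,324)),("w15",(298,317),(323,330))):
    g=cv2.cvtColor(cv2.imread(f"pics/{n}.png"),cv2.COLOR_BGR2GRAY).astype(float)
    p=g[m0:m1,290:362].mean(0);d=np.clip(108-p,0,None);k,l=cv2.connectedComponents((d>0).astype(np.uint8)[None]);l=l[0]
    print(n,"marks",[round(290+(np.arange(len(d))[l==i]*d[l==i]).sum()/d[l==i].sum(),2) for i in range(1,k)])
    for q in range(a,b,4): print(q,g[q:q+4,316:335].mean(0).round(0).astype(int).tolist())
    # pointer line right/left edges, below block
    for r in range(252,272):
        p=g[r,315:335]; i=int(np.argmin(p[5:14]))+5; thr=(p[17:20].mean()+58)/2
        j=i
        while j<18 and p[j]<thr: j+=1
        print(r,round(315+j-1+(thr-p[j-1])/(p[j]-p[j-1]),2),end='; ')
    print()
E
```

```text
w14 marks [np.float64(299.51), np.float64(307.57), np.float64(315.65), np.float64(323.59), np.float64(331.84), np.float64(339.87), np.float64(347.91)]
294 [108, 77, 55, 56, 56, 58, 55, 60, 58, 59, 56, 54, 58, 57, 70, 100, 116, 116, 117]
298 [101, 70, 55, 54, 56, 56, 56, 56, 58, 57, 57, 56, 55, 56, 62, 95, 116, 116, 115]
302 [98, 68, 53, 54, 54, 53, 55, 55, 57, 55, 58, 56, 54, 58, 54, 93, 117, 118, 116]
306 [93, 59, 52, 53, 52, 54, 55, 55, 54, 55, 58, 53, 54, 54, 55, 88, 114, 116, 114]
252 328.22; 253 326.61; 254 325.33; 255 325.06; 256 324.93; 257 324.93; 258 324.89; 259 324.74; 260 324.83; 261 325.15; 262 325.34; 263 325.25; 264 325.41; 265 325.88; 266 326.28; 267 328.15; 268 329.11; 269 329.23; 270 329.44; 271 329.42; 
w15 marks [np.float64(300.65), np.float64(308.75), np.float64(316.88), np.float64(324.82), np.float64(333.03), np.float64(341.13), np.float64(349.23)]
298 [117, 108, 77, 53, 52, 50, 53, 54, 52, 54, 52, 52, 53, 51, 53, 62, 96, 116, 116]
302 [116, 106, 74, 50, 51, 50, 52, 51, 52, 51, 51, 52, 52, 52, 52, 55, 91, 114, 116]
306 [118, 97, 66, 49, 51, 49, 50, 51, 53, 50, 52, 51, 50, 49, 48, 51, 92, 116, 116]
310 [114, 98, 64, 48, 50, 50, 50, 50, 51, 51, 53, 54, 48, 50, 51, 51, 83, 112, 114]
314 [114, 92, 60, 52, 49, 50, 51, 52, 52, 53, 56, 56, 52, 50, 52, 52, 79, 108, 113]
252 345.25; 253 326.89; 254 328.68; 255 329.14; 256 329.22; 257 329.24; 258 328.55; 259 326.3; 260 325.9; 261 325.92; 262 325.74; 263 325.69; 264 325.6; 265 325.59; 266 325.75; 267 325.77; 268 325.69; 269 325.63; 270 326.12; 271 326.51;
```

```bash
python3 -m handwheel '{"linear":[[30,0,-30],[70,0,-60],[110,0,-86],[145,20,-86],[145,50,-86],[145,50,-86],[145,50,-86]],"rotation":[[0,0,0],[0,0,0],[0,0,0],[0,0,0],[0,0,0],[0,0,0],[0,0,0]],"gripper":[0.5,0.5,0.5,0.5,0.5,0.5,0.5]}';cat >>h.py <<'E'
def wc(im,c,r=14):
    f=im.astype(float); w=np.clip(f[...,0]-f[...,2]-40,0,None)  # blueness
    x0,y0=int(c[0])-r,int(c[1])-r; s=w[y0:y0+2*r+1,x0:x0+2*r+1]; yy,xx=np.mgrid[y0:y0+2*r+1,x0:x0+2*r+1]
    return np.array([(s*xx).sum(),(s*yy).sum()])/s.sum(), s.sum()/1e3
E
python3 - <<'E'
from h import *
b=np.array([.5297,.2143,.19]);a=np.array([.6645,.068,.19])
for n in ("side","top"):
    ref=cv2.imread(f"pics/{n}10.png")
    ca,cb=((316,137),(275,200)) if n=="side" else ((330,138),(252,212))
    ims=[imaging.grab_frame(n) for _ in range(4)];im=np.mean(ims,0);cv2.imwrite(f"pics/{n}16.png",im)
    print(n,"ref A",wc(ref,ca),"B",wc(ref,cb)); print("  now A",wc(im,ca),"B",wc(im,cb))
    J=[(proj(n,x+[0,0,.009])-proj(n,x)).round(2).tolist() for x in (a,b)];print("  per +9mm A,B",J)
E
```

```text
t: 31.02
tool_pos: [0.3874, 0.022, 0.301]
tool_rot: [-3.14, -0.001, -2.411]
ft_force: [1.2, -0.3, -0.8]
width: 0.0428
finger_force: 0.0
side ref A (array([315.74068435, 134.79939094]), np.float64(23.643)) B (array([275.00851992, 200.32429206]), np.float64(24.296))
  now A (array([315.62600638, 136.99761396]), np.float64(17.0785)) B (array([274.88484543, 198.34824473]), np.float64(26.2495))
  per +9mm A,B [[-0.04, -2.29], [-0.37, -2.03]]
top ref A (array([329.75660689, 138.46915935]), np.float64(39.315)) B (array([nan, nan]), np.float64(0.0))
  now A (array([329.683791  , 139.37492979]), np.float64(32.49275)) B (array([251.03882325, 211.8369715 ]), np.float64(37.748))
  per +9mm A,B [[0.18, -1.0], [-0.57, -0.35]][ WARN:0@7.529] global loadsave.cpp:1063 imwrite_ Unsupported depth image for selected encoder is fallbacked to CV_8U.
h.py:55: RuntimeWarning: invalid value encountered in divide
  return np.array([(s*xx).sum(),(s*yy).sum()])/s.sum(), s.sum()/1e3
```

```bash
python3 -c "
from h import *
i=imaging.grab_frame('side');print([(c.tolist(),k[4]) for c,k in blue(i)])
o=bot.get_obs();print(o['t'],np.abs(o['joint_velocities']).max())
print(bot.hand_in())"
```

```text
[([315.7, 137.6], 197), ([275.4, 198.9], 248), ([595.2, 385.8], 165)]
31.4667 0.005946476427296832
the job is handed in; nothing more can be done
None
```

I handed the job in at about 31 s of the 72 s limit: the weight was zeroed first, then one bottle was set upright in the middle of each pan, and the weight now stands about 34 mm right of zero. From the camera measurements the beam is level to within about 0.005 rad; I could not confirm this on the pointer tip, which was hidden against a dark background, and I planned the moves clear of the flask, beaker and smaller bottle but did not check them at the end.

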